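# Stopper the sauce bottle and show it to the inspection camera

## Task

Close the flat-sided white sauce bottle with the stopper that fits its neck, letting go of it once it is fully home while the bottle still stands on the table. Then lift the closed bottle and show it to the inspection camera: upright, one broad face square to the lens, the middle of the bottle's body straight in front of the lens at lens height and about 14 cm from it. Finish while still holding it there, quite still, and leave the camera, the wider stopper, the dough scraper and the tape roll where they are.

Things in the scene. Friction and masses are not known exactly. Their poses are not given: they have to be found in the camera images.
- bottle: white ceramic sauce bottle, loose, standing upright, 0.18 to 0.35 kg. Flat-sided body 40 mm thick (along its x) by 68 mm wide (along its y) by 78 mm high, then a short shoulder (up to 86 mm) and a straight round neck of outer diameter 32 mm from 86 mm up to the open rim at 125 mm. The bore of the neck is 24 mm wide and 38 mm deep. Its two broad faces look along its +x and -x and are alike. Origin: centre of the underside; z up through the neck.
- bottle_middle (a point): middle of the bottle's flat-sided body, on the bottle's axis, 40 mm above its underside; axes as the bottle's
- stopper: the stopper that fits, loose, 30 g, 46 mm high: a round wooden knob of diameter 28 mm, 22 mm high, on a tapered cork plug 24 mm long, 22 mm wide under the knob and 17 mm at the tip. It stands upright, knob up, loosely in either one of the two sockets of the wooden stand. Origin: centre of the plug's tip; z up through the knob. When it is home the knob's underside rests on the bottle's rim, its origin 101 mm above the bottle's underside.
- wide_stopper: a wider stopper of the same make (knob diameter 38 mm, plug 31 to 25 mm, 46 mm high), too wide for this bottle; it stands in the other socket; leave it alone. Origin: centre of the plug's tip
- stopper_stand: wooden stand fixed to the table, 56 mm (x) by 130 mm (y) by 16 mm high, with two round sockets 35 mm wide and 10 mm deep (their floor is 6 mm above the table) at y = +40 and -40 mm. Origin: centre of the underside
- lens (a point): centre of the front glass of the inspection camera's lens, 145 to 205 mm above the table. The lens looks level along this frame's -x, more or less towards the robot; y level, z up. The lens belongs to a grey head, 46 x 60 x 46 mm with a black barrel 38 mm wide that stands out 25 mm, clamped on an upright column whose axis is 78 mm behind the lens glass and which is 251 mm high in all
- camera_stand: the camera's foot, a dark steel plate 90 x 90 x 12 mm fixed to the table, carrying the column; origin: centre of the underside, 60 mm behind (+x of) the lens glass; axes as the lens's
- bag_sealer: blue-grey hand bag sealer fixed to the table between the places, in the way of low carries: about 382 mm long (its x) by 92 mm by up to 110 mm high with its arm down; origin: centre of the underside
- dough_scraper: bystander: dough scraper with a wooden grip, 99 x 126 x 20 mm, lying loose; origin: centre of the underside
- tape_roll: bystander: roll of beige tape, diameter 101 mm, 18 mm high, lying flat and loose; origin: centre of the underside
Not all that is in view belongs to the job. Several things have the shape of the bottle; the one meant has the colours described above.

How it is judged:
By the outcome, as a careful person would: the job done as asked, in the order asked, and still so for the second after the job is handed in, while the arm keeps its last pose, push and grip.
It also fails if it takes over 64 s, if anything falls off the work surface, if the arm or the gripper's body presses on something with over 40 N, if the wrist force passes 120 N, or if a joint passes its speed limit or range.

## Robot

A 7-joint arm with a two-finger parallel gripper is mounted at the origin on a cart in front of the work surface, level with it; the furniture and walls round the work are solid. World frame = base frame: x ahead of the robot, y to its left, z up, the work surface at z = 0. Lengths are in m, angles in rad, forces in N, time in s.
With the tool pointing down it reaches from about 0.425 to 1.025 m from the base axis. Payload 3.6 kg.
Tool frame: the origin (TCP) lies midway between the tips of the shut fingers; the grasp point (between the pads) lies 19 mm behind it (arm.grip_point_offset is the distance from the TCP to the grasp point, in m); y points along the fingers, x is the direction in which the jaws open and shut, and the axes are right-handed (so a half turn about y gives the same grasp; the last joint's range is limited). The gripper opens to 85 mm and grips with 20 to 120 N. Pads are 22 mm wide; open, the fingers measure 114 mm over their backs; the gripper's body (76 mm by 85 mm) begins 54 mm behind the grasp point. The pads swing forward as they close: fully open they stand 13 mm farther back than shut.
Start: joints at [1.222, 0.591, 0.048, 1.609, -0.033, 0.943, -0.034], TCP at [0.183, -0.702, 0.231] pointing down, gripper open.
Joint ranges: [-2.69, 2.69], [-0.47, 2.24], [-1.27, 1.36], [0.19, 2.51], [-1.53, 4.68], [0.08, 2.07], [-3.09, 3.09]. Speed limits (rad/s): [2.57, 2.57, 3.14, 3.14, 3.14, 3.14, 3.14].

## Interface

Orientations are given as a unit quaternion [w, x, y, z].
In Python, from bench import arm gives the robot as it stands. The module is installed in compiled form; this text tells all that it offers.
- The arm moves only by the shell command python3 -m jog 'ROWS' [FORCE]. ROWS is JSON, a list of rows, each an object with "dr": the turn, a rotation vector about the tool's x, y, z in rad, a list of three; "dp": the shift along the tool's x, y, z in mm, a list of three; "claw": the closure in counts, from 0 (fully open) to 255 (shut). In form: [{"dr": [rx, ry, rz], "dp": [tx, ty, tz], "claw": claw}, ...]. A call has 1 to 8 rows; each row is the pose to reach, as a shift and turn from the pose commanded when the call began, along the tool's axes at that moment; what a row does not reach only later rows make up. A row lasts 1/12 s, in which the tool goes at most 41.7 mm and 7.16 degrees, less where a joint would pass 70% of its speed; a pose out of reach is approached as far as the arm can. A call with a gripper value outside its range is refused whole. The fingers move at their own pace and stop on an object; FORCE is the grip in N (left out, the last holds). Time passes only in rows, so rows that repeat a pose let the fingers close. It gives the time, the measured TCP pose, the force and the opening at its end, in the units of the state.
- arm.observe(): the state, without advancing time (a new reading comes with each control period).
- arm.grab_frame(name): name is "scene" or "top" or "wrist"; returns a dict with "color" (420x560x3 uint8, blue, green, red), "depth" (420x560 float32, m along the optical axis (not along the pixel's ray), 0 where there is no reading), "intrinsics" (3x3 intrinsics, pixels), "xyz" and "orientation" of the camera in the world. Camera axes: x right, y down, z forward; pixel columns grow to the right and rows downward; lengths in m; the calibration is good to about 2 mm. A picture is of the moment at which its call begins.
- arm.finish_job(): hands the job in, once; it reports no verdict.
The state is a dict: "time_s": time; "q": joint angles; "joint_vel": joint speeds; "joint_efforts": joint torques, N m; "eef_pos": TCP position; "orientation": TCP orientation; "wrist_force": force on the tool from outside, world axes, zero at the start; "torque": the same for the moment, N m; "opening": finger opening in m.
Only numpy, scipy, OpenCV 4.12 (cv2) and the standard library are available. Lean on these libraries where they do the work, as an engineer would, in place of code of your own. Each camera call takes 0.05 s, during which the arm holds its last target.

## Working session

There is one attempt and no reset: what is moved stays moved. The work goes in short steps, Python scripts to look and compute and a shell command to move; the robot and the scene stay as the last step left them, time stands still between calls to the robot, and variables do not carry over. Pictures are saved under pics/ and viewed, and the job is handed in when it is done.

```bash
mkdir -p pics
python3 - <<'E'
from bench import arm
import cv2,numpy as np
s=arm.observe()
print({k:np.round(v,3) for k,v in s.items()})
for n in ("scene","top","wrist"):
    f=arm.grab_frame(n); cv2.imwrite(f"pics/{n}0.png",f["color"])
    np.savez(f"f_{n}0.npz",**f)
    print(n,f["intrinsics"].round(1).tolist(),np.round(f["xyz"],3),np.round(f["orientation"],4))
E
```

```text
{'time_s': np.float64(0.0), 'q': array([ 1.222,  0.592,  0.048,  1.61 , -0.033,  0.943, -0.034]), 'joint_vel': array([-0.002, -0.001,  0.   ,  0.   , -0.   ,  0.   , -0.001]), 'joint_efforts': array([-0.0000e+00, -5.4869e+01,  1.5460e+00, -1.9812e+01,  9.0000e-03,
        9.0000e-03, -0.0000e+00]), 'eef_pos': array([ 0.183, -0.701,  0.23 ]), 'orientation': array([ 0.56 , -0.559,  0.433, -0.432]), 'wrist_force': array([-0.017,  0.481, -0.473]), 'torque': array([-0.002, -0.005,  0.046]), 'opening': np.float64(0.085)}
scene [[399.2, 0.0, 278.9], [0.0, 399.2, 211.8], [0.0, 0.0, 1.0]] [-0.011  0.411  0.643] [ 0.2188 -0.4273  0.7906 -0.3801]
top [[541.3, 0.0, 275.3], [0.0, 541.3, 213.9], [0.0, 0.0, 1.0]] [0.481 0.05  1.358] [-0.0319  0.7076 -0.7057  0.0172]
wrist [[308.2, 0.0, 281.8], [0.0, 308.2, 213.8], [0.0, 0.0, 1.0]] [ 0.249 -0.684  0.373] [ 0.1062  0.7842 -0.6056 -0.0835]
```

View pics/scene0.png

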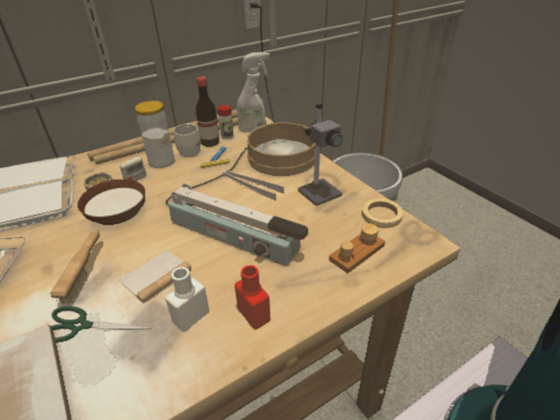

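View pics/top0.png

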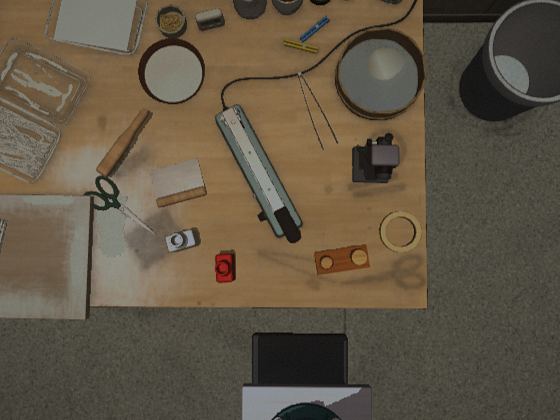

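View pics/wrist0.png

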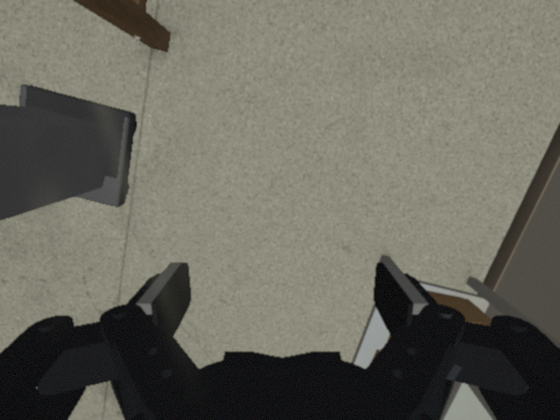

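The top view shows the white bottle at (181,240), a red decoy at (225,267), and the stand at (342,260) with the smaller stopper at (326,263) and the wide one at (360,257). The inspection camera is at (375,160), the sealer at (260,175), the tape at (400,231) and the scraper at (180,183). Next I measure positions.

```bash
cat > h.py <<'E'
import numpy as np,cv2
from scipy.spatial.transform import Rotation as R
def rot(q): return R.from_quat([q[1],q[2],q[3],q[0]])
def load(n): return dict(np.load(n))
def cloud(f):
    K=f["intrinsics"]; d=f["depth"]; h,w=d.shape
    u,v=np.meshgrid(np.arange(w),np.arange(h))
    P=np.stack([(u-K[0,2])/K[0,0]*d,(v-K[1,2])/K[1,1]*d,d],-1)
    W=P@rot(f["orientation"]).as_matrix().T+f["xyz"]; W[d<=0]=np.nan
    return W
def ray(f,u,v,z):
    K=f["intrinsics"]; r=rot(f["orientation"]).apply([(u-K[0,2])/K[0,0],(v-K[1,2])/K[1,1],1])
    c=f["xyz"]; return c+r*(z-c[2])/r[2]
E
python3 - <<'E'
from h import *
f=load("f_top0.npz");W=cloud(f);c=f["color"]
def reg(name,u0,u1,v0,v1,z0,z1):
    w=W[v0:v1,u0:u1]; m=(w[...,2]>z0)&(w[...,2]<z1)
    p=w[m]
    if len(p)<3: print(name,"none");return
    vv,uu=np.nonzero(m); 
    (cx,cy),(a,b),an=cv2.minAreaRect(p[:,:2].astype(np.float32))
    print(name,len(p),"mean",p.mean(0).round(4),"z",np.percentile(p[:,2],[5,50,95]).round(4),"rect",np.round([cx,cy,a,b,an],4), "min",p.min(0).round(3),"max",p.max(0).round(3))
reg("table",300,340,200,220,-.1,.1)
reg("bottle body",155,210,220,260,.05,.09)
reg("bottle neck",155,210,220,260,.105,.14)
reg("red body",205,245,245,290,.04,.095)
reg("stand",305,375,235,280,.008,.025)
reg("stopS",312,342,250,275,.035,.08)
reg("stopW",342,375,245,270,.035,.08)
reg("cam head",340,420,120,200,.12,.25)
reg("cam col",340,420,120,200,.235,.27)
reg("cam foot",340,420,120,200,.006,.02)
reg("sealer",205,310,95,250,.03,.13)
reg("sealer hi",205,310,95,250,.09,.13)
reg("tape",375,425,205,255,.008,.03)
reg("scraper",145,210,150,212,.006,.03)
for n in ("top",):
    im=cv2.resize(c[110:290,150:430],None,fx=2.8,fy=2.8,interpolation=cv2.INTER_CUBIC); cv2.imwrite("pics/top_zoom.png",im)
s=load("f_scene0.npz")["color"]
cv2.imwrite("pics/scene_zoom.png",cv2.resize(s[90:340,150:420],None,fx=2.4,fy=2.4,interpolation=cv2.INTER_CUBIC))
E
```

```text
table 798 mean [ 5.861e-01 -3.210e-02  4.000e-04] z [-0.0044  0.0003  0.0049] rect [ 0.5851 -0.0317  0.0514  0.1     0.4998] min [ 0.559 -0.082 -0.008] max [0.611 0.018 0.053]
bottle body 361 mean [0.5067 0.2979 0.0777] z [0.0622 0.0785 0.0878] rect [ 0.5072  0.3037  0.0401  0.0688 16.1816] min [0.481 0.267 0.052] max [0.533 0.34  0.09 ]
bottle neck 106 mean [0.507  0.3026 0.1213] z [0.1075 0.1239 0.1284] rect [5.06900e-01 3.03300e-01 2.98000e-02 3.15000e-02 3.16229e+01] min [0.492 0.288 0.105] max [0.522 0.32  0.131]
red body 417 mean [0.4434 0.1952 0.0781] z [0.058  0.079  0.0897] rect [0.4432 0.1985 0.0669 0.0404 2.877 ] min [0.41  0.177 0.04 ] max [0.477 0.22  0.095]
stand 861 mean [ 0.462  -0.0825  0.0159] z [0.0109 0.016  0.021 ] rect [ 4.70200e-01 -8.46000e-02  1.61200e-01  9.80000e-02  8.54563e+01] min [ 0.416 -0.164  0.008] max [ 0.522 -0.003  0.024]
stopS 105 mean [ 0.4555 -0.0443  0.0517] z [0.0466 0.0522 0.0565] rect [ 4.5570e-01 -4.3700e-02  2.5900e-02  2.4000e-02  8.9256e+01] min [ 0.444 -0.057  0.038] max [ 0.468 -0.031  0.058]
stopW 204 mean [ 0.4694 -0.1227  0.0519] 
[... 578 characters left out ...]
8] min [ 0.612 -0.28   0.006] max [ 0.813 -0.083  0.02 ]
sealer 4251 mean [0.6681 0.116  0.0718] z [0.0515 0.0627 0.0945] rect [ 0.6691  0.124   0.3795  0.0894 27.8467] min [0.503 0.016 0.03 ] max [0.842 0.227 0.102]
sealer hi 780 mean [0.5973 0.0764 0.0932] z [0.0902 0.0927 0.098 ] rect [ 0.6632  0.1085  0.352   0.0426 28.8805] min [0.503 0.019 0.09 ] max [0.826 0.212 0.102]
tape 683 mean [ 0.5321 -0.2303  0.0175] z [0.012  0.0176 0.0222] rect [ 0.5326 -0.2267  0.1087  0.1    82.1621] min [ 0.483 -0.281  0.009] max [ 0.589 -0.171  0.027]
scraper 1337 mean [0.6419 0.3223 0.0127] z [0.0064 0.0105 0.023 ] rect [0.6612 0.3275 0.1501 0.1637 0.0643] min [0.586 0.246 0.006] max [0.736 0.409 0.028]
```

View pics/top_zoom.png

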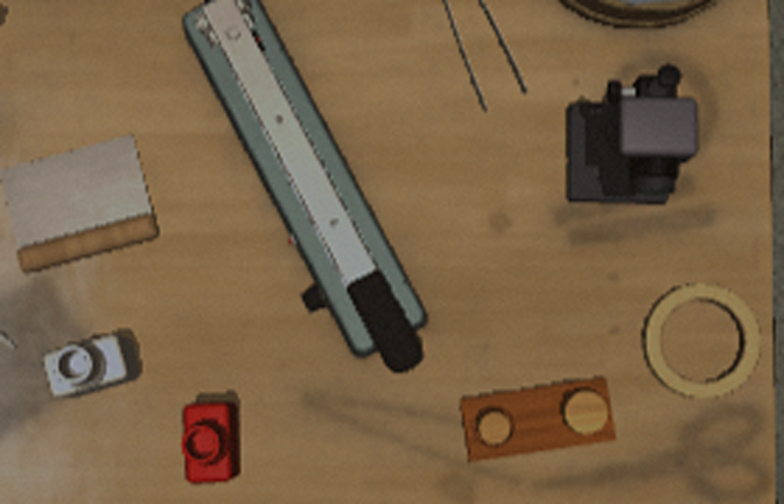

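View pics/scene_zoom.png

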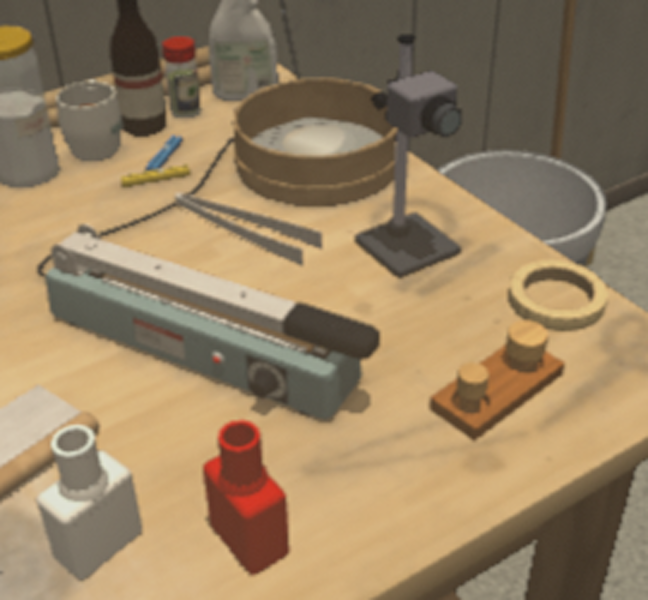

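Run:
```python
from h import *
ft=load("f_top0.npz");fs=load("f_scene0.npz");Wt=cloud(ft);Ws=cloud(fs)
def comp(W,u0,u1,v0,v1,z0,z1,name,xmin=-9,xmax=9,ymin=-9,ymax=9):
    m=np.zeros(W.shape[:2],np.uint8)
    with np.errstate(invalid='ignore'):
        m[v0:v1,u0:u1]=((W[...,2]>z0)&(W[...,2]<z1)&(W[...,0]>xmin)&(W[...,0]<xmax)&(W[...,1]>ymin)&(W[...,1]<ymax))[v0:v1,u0:u1]
    n,l,st,ce=cv2.connectedComponentsWithStats(m,connectivity=4)
    k=1+np.argmax(st[1:,4]); p=W[l==k]
    r=cv2.minAreaRect(p[:,:2].astype(np.float32))
    print(name,len(p),"mean",p.mean(0).round(4),"rect c",np.round(r[0],4),"sz",np.round(r[1],4),"ang",round(r[2],2),"z",np.percentile(p[:,2],[5,50,95]).round(4))
    return p
comp(Wt,350,420,130,185,.2,.225,"head top(T)")
comp(Wt,350,420,130,200,.165,.2,"barrel(T)")
comp(Ws,280,360,90,160,.2,.225,"head top(S)",.5,.9,-.4,0)
comp(Ws,290,360,90,160,.14,.225,"head all(S)",.6,.9,-.3,0)
comp(Ws,290,360,90,250,.03,.14,"col (S)",.6,.9,-.3,0)
comp(Ws,290,360,90,160,.225,.27,"coltop (S)",.6,.9,-.3,0)
comp(Ws,290,350,170,210,.007,.02,"foot(S)")
comp(Wt,340,420,120,200,.008,.02,"foot(T)",ymax=-.1,ymin=-.22,xmin=.63,xmax=.77)
comp(Wt,310,375,240,280,.011,.022,"stand(T)",xmin=.4,xmax=.51,ymin=-.16,ymax=-.01)
comp(Ws,320,395,225,275,.01,.022,"stand(S)")
comp(Ws,320,395,225,275,.044,.065,"knobs(S)",ymin=-.09)
comp(Ws,350,395,215,265,.044,.065,"knobW(S)",ymax=-.09)
comp(Ws,155,215,260,335,.11,.14,"neck(S)")
comp(Ws,155,215,260,335,.02,.09,"bottle(S)")
# barrel front face: min x pts
p=Ws[110:160,300:360].reshape(-1,3); p=p[(p[:,0]<.66)&(p[:,0]>.6)&(p[:,2]>.12)]
print(len(p),p.mean(0),p.min(0),p.max(0))
# colour image foot edge
im=ft["color"][125:200,335:425]; cv2.imwrite("pics/camT.png",cv2.resize(im,None,fx=7,fy=7,interpolation=cv2.INTER_NEAREST))
im=fs["color"][95:215,285:365]; cv2.imwrite("pics/camS.png",cv2.resize(im,None,fx=5,fy=5,interpolation=cv2.INTER_NEAREST))
```

```text
head top(T) 801 mean [ 0.684  -0.1577  0.2094] rect c [ 0.6837 -0.1579] sz [0.0596 0.087 ] ang 88.71 z [0.2021 0.21   0.2143]
barrel(T) 179 mean [ 0.682  -0.1401  0.1926] rect c [ 0.6817 -0.1438] sz [0.098  0.0366] ang 20.76 z [0.18   0.194  0.1995]
head top(S) 411 mean [ 0.679  -0.1538  0.2091] rect c [ 0.6801 -0.1546] sz [0.0683 0.0747] ang 58.49 z [0.201  0.2106 0.2144]
head all(S) 787 mean [ 0.675  -0.1474  0.198 ] rect c [ 0.6836 -0.157 ] sz [0.0956 0.0621] ang 8.68 z [0.1736 0.2007 0.213 ]
col (S) 540 mean [ 0.7809 -0.175   0.0645] rect c [ 0.8182 -0.187 ] sz [0.0741 0.2197] ang 58.05 z [0.0319 0.0589 0.1261]
coltop (S) 72 mean [ 0.714  -0.1571  0.2414] rect c [ 0.7155 -0.159 ] sz [0.0176 0.0126] ang 67.73 z [0.2271 0.2424 0.252 ]
foot(S) 609 mean [ 0.6918 -0.1548  0.0126] rect c [ 0.6997 -0.1584] sz [0.0914 0.0934] ang 89.4 z [0.0089 0.0127 0.0154]
foot(T) 643 mean [ 0.6937 -0.1404  0.0125] rect c [ 0.7009 -0.1589] sz [0.0883 0.0893] ang 89.62 z [0.0088 0.0123 0.0168]
stand(T) 791 mean [ 0.4617 -0.0823  0.0162] rect c [ 0.4624 -0.0858] sz [0.0562 0.1299] ang 8.67 z [0.0122 0.0162 0.0205]
stand(S) 731 mean [ 0.4529 -0.0793  0.0163] rect c [ 0.4606 -0.0864] sz [0.0573 0.1328] ang 8.32 z [0.0116 0.0167 0.019 ]
knobs(S) 120 mean [ 0.4515 -0.0432  0.0516] rect c [ 0.4539 -0.0449] sz [0.0258 0.0278] ang 53.5 z [0.0454 0.0526 0.0545]
knobW(S) 188 mean [ 0.4651 -0.1216  0.0516] rect c [ 0.4667 -0.1231] sz [0.0361 0.0379] ang 60.03 z [0.0455 0.0523 0.0542]
neck(S) 256 mean [0.5031 0.3037 0.1197] rect c [0.5044 0.3034] sz [0.0304 0.0316] ang 15.8 z [0.1112 0.1204 0.1259]
bottle(S) 1213 mean [0.4911 0.3067 0.0593] rect c [0.5038 0.3035] sz [0.041  0.0686] ang 16.27 z [0.0247 0.0634 0.0837]
209 [ 0.64556362 -0.15326514  0.19388692] [ 0.63490724 -0.17458333  0.17244527] [ 0.65981339 -0.13911381  0.20962442]
```

View pics/camT.png

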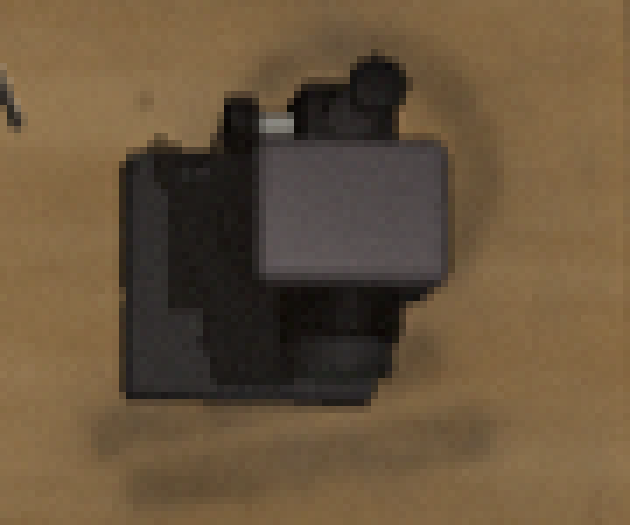

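View pics/camS.png

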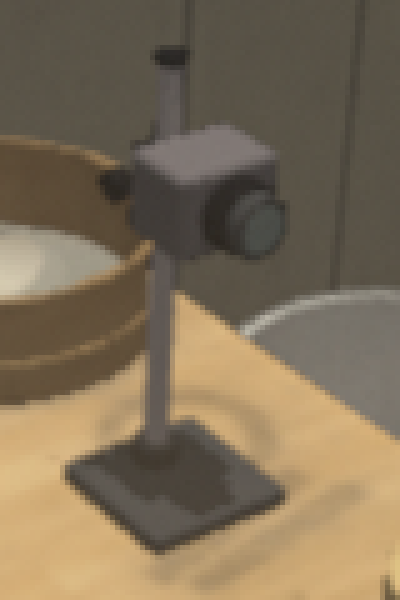

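```bash
cat >> h.py <<'E'
def plan(target, jawyaw=None, q=None):
    """print dr, dp(mm) from the present pose to a tool-down pose; jawyaw: world angle (deg) of tool x (mod 180)"""
    from bench import arm
    s=arm.observe(); Rc=rot(s["orientation"]); A=Rc.as_matrix()
    if jawyaw is None: jawyaw=np.degrees(np.arctan2(A[1,0],A[0,0]))
    best=None
    for k in (0,180):
        a=np.radians(jawyaw+k); x=np.array([np.cos(a),np.sin(a),0]); y=np.array([0,0,-1.]); z=np.cross(x,y)
        rv=(Rc.inv()*R.from_matrix(np.stack([x,y,z],1))).as_rotvec()
        if best is None or np.linalg.norm(rv)<np.linalg.norm(best): best=rv
    dp=Rc.inv().apply(np.array(target)-s["eef_pos"])*1000
    print("t",round(float(s["time_s"]),2),"pos",s["eef_pos"].round(4),"toolx yaw",round(np.degrees(np.arctan2(A[1,0],A[0,0])),2),"tooly",A[:,1].round(4),"toolz",A[:,2].round(3),"open",round(float(s["opening"])*1000,1))
    print("q",s["q"].round(2),"F",s["wrist_force"].round(2))
    print("dr",best.round(4).tolist(),"dp",dp.round(1).tolist())
E
python3 -c "
from h import *
plan([.455,-.0445,.20],8)"
```

```text
t 0.15 pos [ 0.1826 -0.701   0.2304] toolx yaw -75.4 tooly [-5.0e-04  1.7e-03 -1.0e+00] toolz [ 0.968  0.252 -0.   ] open 85.6
q [ 1.22  0.59  0.05  1.61 -0.03  0.94 -0.03] F [ 0.46 -0.27  0.63]
dr [-0.0012, -1.4556, -0.0015] dp [-566.6, 31.4, 429.1]
```

```bash
python3 -m jog '[{"dr":[0,-0.1,0],"dp":[-30,0,32],"claw":0},{"dr":[0,-0.2,0],"dp":[-58,0,62],"claw":0},{"dr":[0,-0.3,0],"dp":[-86,0,92],"claw":40},{"dr":[0,-0.4,0],"dp":[-114,0,122],"claw":60},{"dr":[0,-0.5,0],"dp":[-142,0,152],"claw":80},{"dr":[0,-0.6,0],"dp":[-170,0,182],"claw":80},{"dr":[0,-0.7,0],"dp":[-198,0,212],"claw":80},{"dr":[0,-0.75,0],"dp":[-227,0,242],"claw":80}]'
python3 -c "
from h import *
plan([.455,-.0445,.18],8)"
```

```text
time_s: 0.82
eef_pos: [0.3602, -0.4193, 0.2313]
orientation: [-0.679, 0.679, -0.196, 0.196]
wrist_force: [0.8, 0.3, -0.4]
opening: 0.0582
t 0.82 pos [ 0.3602 -0.4193  0.2313] toolx yaw -32.21 tooly [ 1.e-04 -2.e-04 -1.e+00] toolz [ 0.533  0.846 -0.   ] open 58.2
q [ 0.92  0.38 -0.19  1.99  0.1   0.78  0.11] F [ 0.78  0.32 -0.45]
dr [0.0002, -0.7018, 0.0001] dp [-119.6, 51.3, 367.6]
```

```bash
python3 -m jog '[{"dr":[0,-0.1,0],"dp":[-12,0,36],"claw":80},{"dr":[0,-0.2,0],"dp":[-24,0,73],"claw":80},{"dr":[0,-0.3,0],"dp":[-36,0,110],"claw":80},{"dr":[0,-0.4,0],"dp":[-48,0,147],"claw":80},{"dr":[0,-0.5,0],"dp":[-60,0,184],"claw":90},{"dr":[0,-0.6,0],"dp":[-72,0,221],"claw":100},{"dr":[0,-0.7,0],"dp":[-84,0,258],"claw":100},{"dr":[0,-0.7,0],"dp":[-95,0,295],"claw":100}]'
python3 - <<'E'
from h import *
plan([.455,-.0445,.15],8)
E
```

```text
time_s: 1.48
eef_pos: [0.4374, -0.1193, 0.2313]
orientation: [-0.705, 0.705, 0.048, -0.049]
wrist_force: [0.0, -0.3, -0.4]
opening: 0.0517
t 1.48 pos [ 0.4374 -0.1193  0.2313] toolx yaw 7.85 tooly [-2.e-04 -1.e-04 -1.e+00] toolz [-0.137  0.991 -0.   ] open 51.7
q [ 0.55  0.28 -0.46  2.18  0.19  0.71  0.1 ] F [ 0.01 -0.3  -0.44]
dr [0.0001, -0.0026, -0.0002] dp [27.7, 81.3, 71.7]
```

```bash
python3 -m jog '[{"dr":[0,0,0],"dp":[10,5,25],"claw":100},{"dr":[0,0,0],"dp":[20,15,50],"claw":100},{"dr":[0,0,0],"dp":[28,35,72],"claw":100},{"dr":[0,0,0],"dp":[28,60,72],"claw":100},{"dr":[0,0,0],"dp":[28,80,72],"claw":100},{"dr":[0,0,0],"dp":[28,80,72],"claw":100}]'
python3 - <<'E'
from h import *
from bench import arm
plan([.455,-.0445,.15],8)
for n in ("wrist","scene"):
    f=arm.grab_frame(n); cv2.imwrite(f"pics/{n}1.png",f["color"]); np.savez(f"f_{n}1.npz",**f)
E
```

```text
time_s: 1.98
eef_pos: [0.4532, -0.0454, 0.1484]
orientation: [0.706, -0.705, -0.046, 0.05]
wrist_force: [-0.6, -0.2, 0.7]
opening: 0.0521
t 1.98 pos [ 0.4532 -0.0454  0.1484] toolx yaw 7.78 tooly [-7.1e-03  5.0e-04 -1.0e+00] toolz [-0.135  0.991  0.001] open 52.1
q [ 0.32  0.42 -0.41  2.25  0.33  0.53 -0.21] F [-0.61 -0.21  0.67]
dr [-0.0015, -0.0038, -0.0069] dp [1.9, -1.6, 0.6]
```

View pics/wrist1.png

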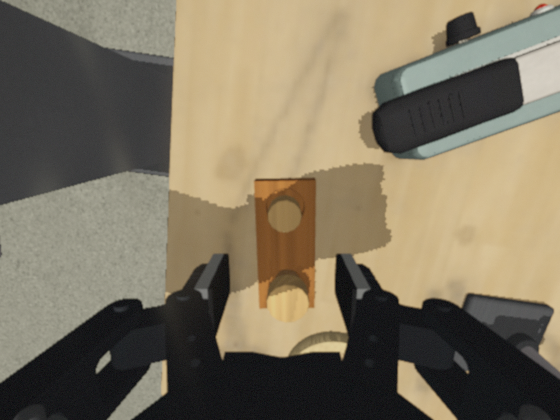

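The wrist view shows the small knob at about (285,214), the wide one at (288,300), and the jaws straddling at rows ~280.

Run:
```python
from h import *
f=load("f_wrist1.npz");W=cloud(f);c=f["color"]
print(f["xyz"],f["orientation"])
for nm,(u0,u1,v0,v1) in dict(S=(262,310,190,240),W=(262,315,265,330)).items():
    w=W[v0:v1,u0:u1];m=(w[...,2]>.044)&(w[...,2]<.062)
    p=w[m];print(nm,len(p),p.mean(0).round(4),cv2.minEnclosingCircle(p[:,:2].astype(np.float32)))
w=W[170:320,245:325];m=(w[...,2]>.01)&(w[...,2]<.022);p=w[m]
print(cv2.minAreaRect(p[:,:2].astype(np.float32)))
cv2.imwrite("pics/w1z.png",cv2.resize(c[170:320,230:340],None,fx=4,fy=4,interpolation=cv2.INTER_CUBIC))
for u,v in ((285,216),): print(ray(f,u,v,.052))
```

```text
[0.44527415 0.02162627 0.29091157] [0.13423116 0.98860617 0.06785717 0.00593652]
S 907 [ 0.4545 -0.0446  0.0514] ((0.45459556579589844, -0.04560214653611183), 0.014002537354826927)
W 1394 [ 0.4679 -0.122   0.0511] ((0.46807724237442017, -0.12388802319765091), 0.019242044538259506)
((0.46145570278167725, -0.08640033006668091), (0.05620551109313965, 0.13007764518260956), 8.7501220703125)
[ 0.45546936 -0.04540814  0.052     ]
```

View pics/w1z.png

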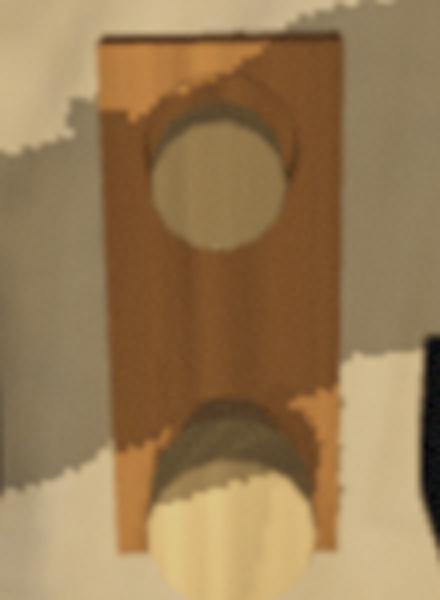

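```bash
python3 -m jog '[{"dr":[0,0,0],"dp":[0,20,0],"claw":100},{"dr":[0,0,0],"dp":[0,50,0],"claw":100},{"dr":[0,0,0],"dp":[0,75,0],"claw":100},{"dr":[0,0,0],"dp":[0,85,0],"claw":100},{"dr":[0,0,0],"dp":[0,85,0],"claw":100},{"dr":[0,0,0],"dp":[0,85,0],"claw":100}]'
python3 - <<'E'
from h import *
plan([.4547,-.045,.031],8)
E
```

```text
time_s: 2.58
eef_pos: [0.4567, -0.0463, 0.0671]
orientation: [-0.705, 0.706, 0.048, -0.047]
wrist_force: [0.8, 0.8, 1.3]
opening: 0.0517
t 2.58 pos [ 0.4567 -0.0463  0.0671] toolx yaw 7.64 tooly [ 1.3e-03 -3.0e-04 -1.0e+00] toolz [-0.133  0.991 -0.   ] open 51.7
q [ 0.2   0.57 -0.27  2.3   0.47  0.32 -0.34] F [0.78 0.76 1.29]
dr [0.0005, -0.0064, 0.0013] dp [-1.8, 36.1, 1.5]
```

```bash
python3 -m jog '[{"dr":[0,0,0],"dp":[-2,10,1],"claw":100},{"dr":[0,0,0],"dp":[-2,22,1],"claw":100},{"dr":[0,0,0],"dp":[-2,32,1],"claw":100},{"dr":[0,0,0],"dp":[-2,35,1],"claw":100},{"dr":[0,0,0],"dp":[-2,35,1],"claw":100},{"dr":[0,0,0],"dp":[-2,35,1],"claw":100}]'
python3 - <<'E'
from h import *
plan([.4547,-.045,.031],8)
from bench import arm
for n in ("wrist",):
    f=arm.grab_frame(n); cv2.imwrite(f"pics/{n}2.png",f["color"])
E
```

```text
time_s: 3.08
eef_pos: [0.4546, -0.0453, 0.0323]
orientation: [-0.705, 0.706, 0.048, -0.046]
wrist_force: [-0.0, -0.6, 0.2]
opening: 0.0522
t 3.08 pos [ 0.4546 -0.0453  0.0323] toolx yaw 7.66 tooly [ 0.0021 -0.     -1.    ] toolz [-0.133  0.991 -0.   ] open 52.2
q [ 0.14  0.64 -0.18  2.32  0.52  0.22 -0.38] F [-0.   -0.59  0.21]
dr [0.0003, -0.006, 0.0021] dp [0.1, 1.3, 0.3]
```

View pics/wrist2.png

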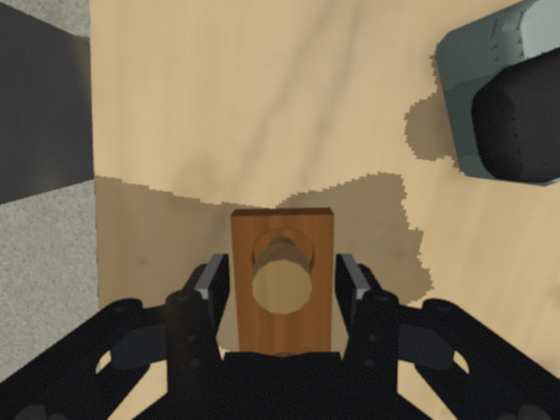

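The knob (282,285) is centred between the pads (215 to 345). Closing.

```bash
python3 -m jog '[{"dr":[0,0,0],"dp":[0,0,0],"claw":255},{"dr":[0,0,0],"dp":[0,0,0],"claw":255},{"dr":[0,0,0],"dp":[0,0,0],"claw":255},{"dr":[0,0,0],"dp":[0,0,0],"claw":255},{"dr":[0,0,0],"dp":[0,0,0],"claw":255}]' 40
python3 -m jog '[{"dr":[0,0,0],"dp":[0,-10,0],"claw":255},{"dr":[0,0,0],"dp":[0,-30,0],"claw":255},{"dr":[0,0,0],"dp":[0,-60,0],"claw":255},{"dr":[0,0,0],"dp":[0,-95,0],"claw":255},{"dr":[0,0,0],"dp":[0,-130,0],"claw":255},{"dr":[0,0,0],"dp":[0,-165,0],"claw":255},{"dr":[0,0,0],"dp":[0,-190,0],"claw":255},{"dr":[0,0,0],"dp":[0,-190,0],"claw":255}]'
python3 - <<'E'
from h import *
plan([.5055,.3033,.24],16)
from bench import arm
for n in ("wrist","scene"):
    f=arm.grab_frame(n); cv2.imwrite(f"pics/{n}3.png",f["color"]); np.savez(f"f_{n}3.npz",**f)
E
```

```text
time_s: 3.55
eef_pos: [0.4542, -0.0453, 0.0321]
orientation: [-0.705, 0.706, 0.048, -0.047]
wrist_force: [-1.3, -0.3, 6.7]
opening: 0.0262
time_s: 4.22
eef_pos: [0.4569, -0.0451, 0.2262]
orientation: [-0.705, 0.706, 0.051, -0.044]
wrist_force: [0.7, -0.7, -0.3]
opening: 0.0263
t 4.22 pos [ 0.4569 -0.0451  0.2262] toolx yaw 7.64 tooly [ 0.0104 -0.0014 -0.9999] toolz [-0.133  0.991 -0.003] open 26.3
q [ 0.42  0.3  -0.51  2.18  0.23  0.7  -0.11] F [ 0.66 -0.7  -0.29]
dr [0.0035, -0.1459, 0.0099] dp [94.6, -13.7, 338.8]
```

View pics/wrist3.png

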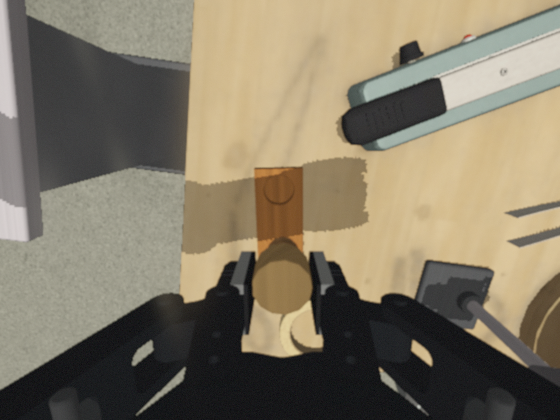

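View pics/scene3.png

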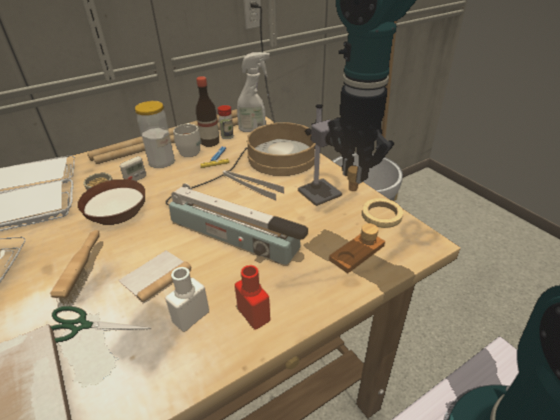

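The stopper is held (wrist view, 282,275), the empty socket shows at (278,190) and the wide one is undisturbed in its socket (scene, 370,235). Carrying it to the bottle.

```bash
python3 -m jog '[{"dr":[0,-0.02,0],"dp":[5,-3,17],"claw":255},{"dr":[0,-0.04,0],"dp":[15,-6,52],"claw":255},{"dr":[0,-0.06,0],"dp":[25,-9,90],"claw":255},{"dr":[0,-0.08,0],"dp":[36,-12,128],"claw":255},{"dr":[0,-0.1,0],"dp":[47,-14,166],"claw":255},{"dr":[0,-0.12,0],"dp":[57,-14,204],"claw":255},{"dr":[0,-0.14,0],"dp":[68,-14,242],"claw":255},{"dr":[0,-0.15,0],"dp":[78,-14,280],"claw":255}]'
python3 -m jog '[{"dr":[0,0,0],"dp":[6,0,22],"claw":255},{"dr":[0,0,0],"dp":[11,0,38],"claw":255},{"dr":[0,0,0],"dp":[15,0,52],"claw":255},{"dr":[0,0,0],"dp":[15,0,52],"claw":255},{"dr":[0,0,0],"dp":[15,0,52],"claw":255}]'
python3 - <<'E'
from h import *
plan([.5055,.3033,.20],16)
from bench import arm
for n in ("wrist","scene","top"):
    f=arm.grab_frame(n); cv2.imwrite(f"pics/{n}4.png",f["color"]); np.savez(f"f_{n}4.npz",**f)
E
```

```text
time_s: 4.98
eef_pos: [0.4924, 0.2437, 0.233]
orientation: [-0.699, 0.7, 0.099, -0.102]
wrist_force: [0.9, -0.0, 0.2]
opening: 0.0265
time_s: 5.4
eef_pos: [0.4925, 0.2963, 0.2339]
orientation: [-0.699, 0.7, 0.1, -0.101]
wrist_force: [0.6, 0.0, -0.2]
opening: 0.0264
t 5.4 pos [0.4925 0.2963 0.2339] toolx yaw 16.34 tooly [-0.0024 -0.0019 -1.    ] toolz [-0.281  0.96  -0.001] open 26.4
q [-0.19  0.45 -0.58  1.93  0.32  0.85 -0.66] F [ 0.6   0.03 -0.17]
dr [0.0012, 0.006, -0.0029] dp [14.5, 33.9, 3.1]
```

View pics/wrist4.png

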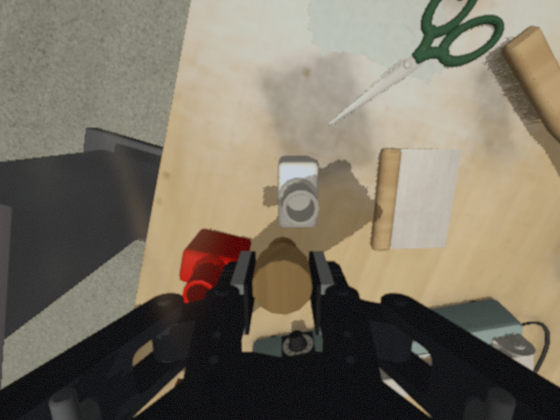

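View pics/scene4.png

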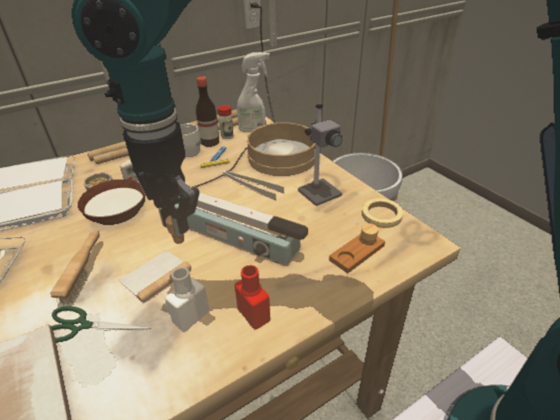

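The wrist view shows the rim at about (299,206), aligned with the tool axes; the stopper hangs at (282,275). Measuring the rim.

Run:
```python
from h import *
f=load("f_wrist4.npz");W=cloud(f);c=f["color"]
w=W[140:235,265:330]
for z0,z1 in((.118,.132),(.06,.09)):
    m=(w[...,2]>z0)&(w[...,2]<z1);p=w[m];print(len(p),p.mean(0).round(4),cv2.minEnclosingCircle(p[:,:2].astype(np.float32)),cv2.minAreaRect(p[:,:2].astype(np.float32)))
cv2.imwrite("pics/w4z.png",cv2.resize(c[145:315,220:345],None,fx=4,fy=3.5,interpolation=cv2.INTER_CUBIC))
for u,v in((299,207),(299,189),(299,223),(281,207),(318,207)): print(u,v,ray(f,u,v,.125).round(4))
# held stopper in the scene view: points under the fingers
f=load("f_scene4.npz");W=cloud(f)
m=(np.abs(W[...,0]-.493)<.04)&(np.abs(W[...,1]-.297)<.04)&(W[...,2]>.2)&(W[...,2]<.24)
v,u=np.nonzero(m); print(len(v),u.min(),u.max(),v.min(),v.max())
for z in np.arange(.2,.24,.005):
    k=m&(np.abs(W[...,2]-z)<.0025); 
    if k.sum(): print(round(z,3),k.sum(),W[k].mean(0).round(4), np.ptp(W[k],axis=0).round(3))
cv2.imwrite("pics/s4z.png",cv2.resize(f["color"][170:340,130:290],None,fx=4,fy=3.5,interpolation=cv2.INTER_CUBIC))
```

```text
559 [0.5062 0.3035 0.1238] ((0.5062245726585388, 0.30343589186668396), 0.01595316082239151) ((0.5062423944473267, 0.3034789562225342), (0.03104863315820694, 0.031219730153679848), 30.021133422851562)
1648 [0.502  0.3128 0.0791] ((0.505784273147583, 0.3035004734992981), 0.03690663352608681) ((0.5060393810272217, 0.30420005321502686), (0.04002058133482933, 0.06657002121210098), 16.571279525756836)
299 207 [0.5054 0.3039 0.125 ]
299 189 [0.5009 0.3186 0.125 ]
299 223 [0.5096 0.2904 0.125 ]
281 207 [0.4909 0.2996 0.125 ]
318 207 [0.5207 0.3084 0.125 ]
137 162 187 224 243
0.205 1 [0.4879 0.2988 0.2075] [0. 0. 0.]
0.21 15 [0.4863 0.2969 0.2102] [0.006 0.014 0.003]
0.215 26 [0.4857 0.2952 0.2151] [0.01  0.017 0.005]
0.22 24 [0.4856 0.2964 0.2201] [0.008 0.018 0.005]
0.225 21 [0.4844 0.2979 0.2249] [0.011 0.016 0.005]
0.23 5 [0.4842 0.3014 0.23  ] [0.009 0.004 0.004]
0.235 25 [0.4809 0.2986 0.2354] [0.032 0.026 0.005]
```

View pics/w4z.png

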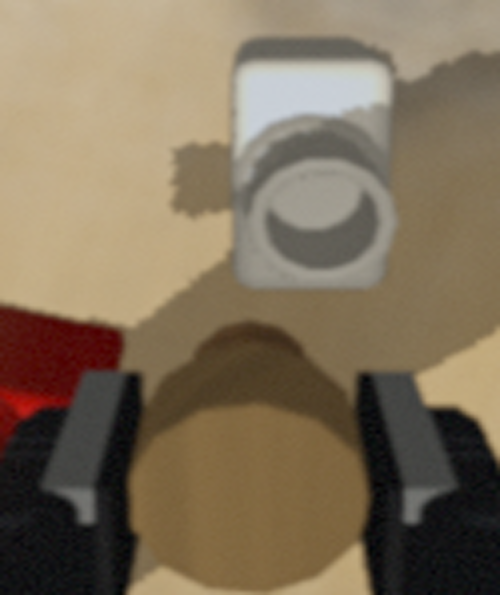

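View pics/s4z.png

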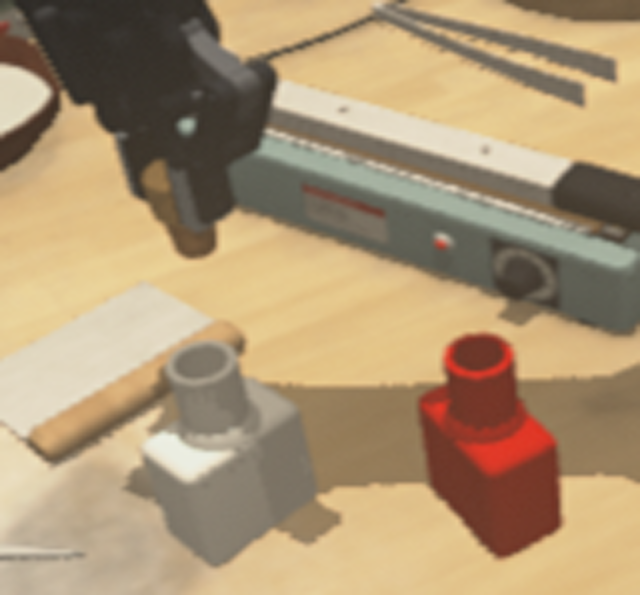

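Run:
```python
from h import *
for nm,c0 in (("f_scene4.npz",(.4925,.2963)),("f_scene3.npz",(.457,-.045))):
    f=load(nm);W=cloud(f);hsv=cv2.cvtColor(f["color"],cv2.COLOR_BGR2HSV)
    m=(np.hypot(W[...,0]-c0[0],W[...,1]-c0[1])<.05)&(W[...,2]>.19)&(W[...,2]<.30)
    br=m&(hsv[...,1]>90)&(hsv[...,0]<25)
    dk=m&(hsv[...,1]<80)
    for n,k in(("brown",br),("dark",dk)):
        p=W[k];print(nm,n,len(p)); 
        for z in np.arange(.195,.27,.005):
            q=p[np.abs(p[:,2]-z)<.0025]
            if len(q)>1: print("  ",round(z,3),len(q),q.mean(0).round(3),q.min(0).round(3)[:2],q.max(0).round(3)[:2])
```

```text
f_scene4.npz brown 242
   0.21 15 [0.486 0.297 0.21 ] [0.484 0.289] [0.491 0.303]
   0.215 26 [0.486 0.295 0.215] [0.482 0.287] [0.492 0.304]
   0.22 24 [0.486 0.296 0.22 ] [0.482 0.286] [0.49  0.304]
   0.225 16 [0.485 0.3   0.225] [0.481 0.291] [0.492 0.304]
   0.23 5 [0.484 0.301 0.23 ] [0.481 0.3  ] [0.49  0.304]
   0.235 13 [0.485 0.305 0.235] [0.48  0.301] [0.494 0.308]
   0.24 19 [0.486 0.305 0.24 ] [0.476 0.302] [0.503 0.309]
   0.245 20 [0.487 0.305 0.245] [0.476 0.301] [0.508 0.311]
   0.25 19 [0.486 0.305 0.25 ] [0.477 0.301] [0.508 0.311]
   0.255 54 [0.494 0.303 0.254] [0.477 0.296] [0.505 0.311]
   0.26 3 [0.486 0.305 0.261] [0.474 0.302] [0.507 0.311]
   0.265 3 [0.486 0.305 0.266] [0.476 0.302] [0.507 0.312]
   0.27 3 [0.486 0.305 0.27 ] [0.475 0.301] [0.507 0.311]
f_scene4.npz dark 692
   0.225 3 [0.483 0.291 0.224] [0.482 0.288] [0.485 0.294]
   0.235 11 [0.474 0.29  0.235] [0.471 0.282] [0.476 0.297]
   0.24 20 [0.479 0.3   0.241] [0.467 0.285] [0.505 0.31 ]
   0.245 38 [0.474 0.294 0.245] [0.464 0.281] [0.506 0.311]
   0.25 39 [0.477 0.296 0.25 ] [0.464 0.282] [0.
[... 980 characters left out ...]
] [ 0.441 -0.035]
   0.26 2 [ 0.439 -0.036  0.258] [ 0.438 -0.037] [ 0.44  -0.036]
f_scene3.npz dark 963
   0.23 17 [ 0.447 -0.039  0.23 ] [ 0.431 -0.053] [ 0.472 -0.032]
   0.235 32 [ 0.443 -0.04   0.235] [ 0.429 -0.055] [ 0.473 -0.031]
   0.24 35 [ 0.443 -0.041  0.24 ] [ 0.426 -0.055] [ 0.48  -0.031]
   0.245 53 [ 0.451 -0.041  0.245] [ 0.426 -0.055] [ 0.481 -0.031]
   0.25 50 [ 0.449 -0.042  0.25 ] [ 0.427 -0.057] [ 0.481 -0.031]
   0.255 51 [ 0.45  -0.042  0.255] [ 0.428 -0.054] [ 0.48 -0.03]
   0.26 53 [ 0.455 -0.041  0.26 ] [ 0.426 -0.054] [ 0.481 -0.031]
   0.265 37 [ 0.458 -0.04   0.265] [ 0.424 -0.056] [ 0.477 -0.03 ]
   0.27 62 [ 0.456 -0.037  0.27 ] [ 0.411 -0.054] [ 0.494 -0.028]
```

```bash
python3 -m jog '[{"dr":[0,0,0],"dp":[7,10,1.5],"claw":255},{"dr":[0,0.006,0],"dp":[15,25,3.2],"claw":255},{"dr":[0,0.006,0],"dp":[15,45,3.2],"claw":255},{"dr":[0,0.006,0],"dp":[15,60,3.2],"claw":255},{"dr":[0,0.006,0],"dp":[15,66,3.2],"claw":255},{"dr":[0,0.006,0],"dp":[15,66,3.2],"claw":255},{"dr":[0,0.006,0],"dp":[15,66,3.2],"claw":255}]'
python3 - <<'E'
from h import *
plan([.5058,.3035,.127],16.3)
from bench import arm
for n in ("wrist","scene"):
    f=arm.grab_frame(n); np.savez(f"f_{n}5.npz",**f)
    c=f["color"]; c=c[180:340,200:360] if n=="wrist" else c[170:340,110:270]
    cv2.imwrite(f"pics/{n}5z.png",cv2.resize(c,None,fx=3.5,fy=3.5,interpolation=cv2.INTER_CUBIC))
E
```

```text
time_s: 6.13
eef_pos: [0.5072, 0.3037, 0.1691]
orientation: [-0.7, 0.7, 0.098, -0.098]
wrist_force: [0.3, 0.2, 0.4]
opening: 0.0263
t 6.13 pos [0.5072 0.3037 0.1691] toolx yaw 15.89 tooly [-2.e-04 -2.e-04 -1.e+00] toolz [-0.274  0.962 -0.   ] open 26.3
q [-0.24  0.55 -0.53  1.95  0.4   0.74 -0.72] F [0.31 0.21 0.4 ]
dr [0.0001, -0.0072, -0.0003] dp [-1.4, 42.1, 0.2]
```

View pics/wrist5z.png

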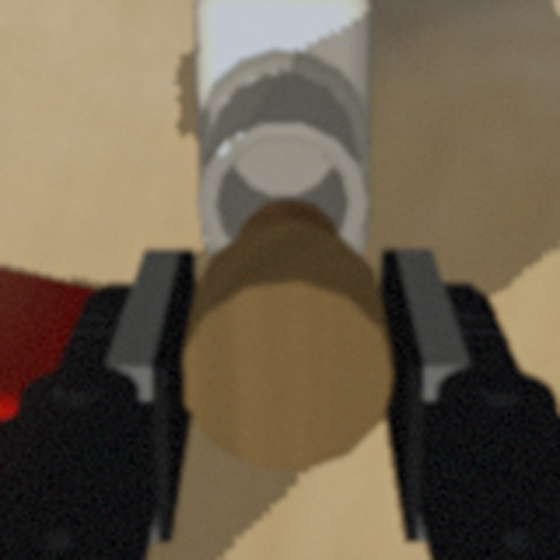

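View pics/scene5z.png

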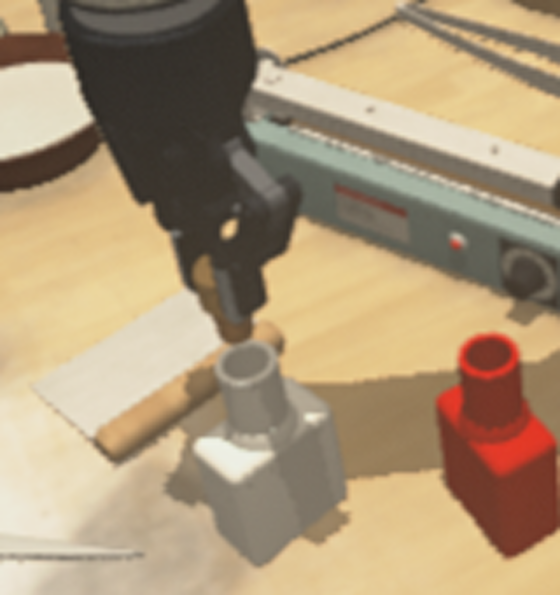

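```bash
python3 -m jog '[{"dr":[0,0,0],"dp":[-1.4,6,0.2],"claw":255},{"dr":[0,0,0],"dp":[-1.4,12,0.2],"claw":255},{"dr":[0,0,0],"dp":[-1.4,18,0.2],"claw":255},{"dr":[0,0,0],"dp":[-1.4,24,0.2],"claw":255},{"dr":[0,0,0],"dp":[-1.4,29,0.2],"claw":255},{"dr":[0,0,0],"dp":[-1.4,33,0.2],"claw":255},{"dr":[0,0,0],"dp":[-1.4,33,0.2],"claw":255}]'
python3 - <<'E'
from h import *
plan([.5058,.3035,.127],16.3)
from bench import arm
for n in ("wrist","scene"):
    f=arm.grab_frame(n); np.savez(f"f_{n}6.npz",**f)
    c=f["color"]; c=c[180:340,200:360] if n=="wrist" else c[170:340,110:270]
    cv2.imwrite(f"pics/{n}6z.png",cv2.resize(c,None,fx=3.5,fy=3.5,interpolation=cv2.INTER_CUBIC))
E
```

```text
time_s: 6.82
eef_pos: [0.5049, 0.3035, 0.1351]
orientation: [-0.7, 0.701, 0.097, -0.099]
wrist_force: [0.2, -0.2, -1.0]
opening: 0.0264
t 6.82 pos [0.5049 0.3035 0.1351] toolx yaw 15.94 tooly [-0.0016 -0.0011 -1.    ] toolz [-0.275  0.962 -0.001] open 26.4
q [-0.26  0.59 -0.5   1.98  0.44  0.68 -0.76] F [ 0.16 -0.2  -1.03]
dr [0.0006, -0.0063, -0.0019] dp [0.9, 8.1, -0.2]
```

View pics/wrist6z.png

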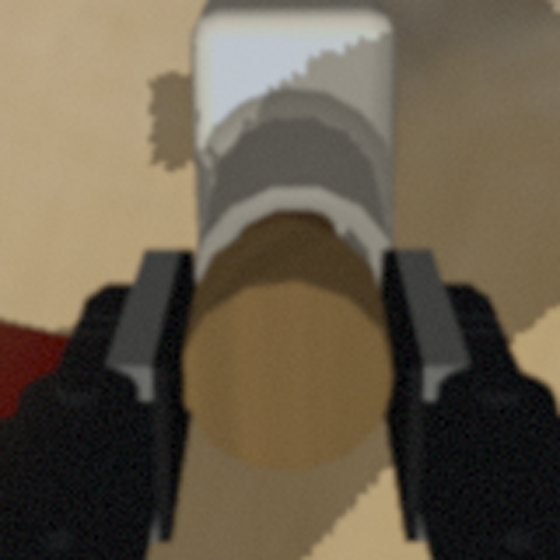

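View pics/scene6z.png

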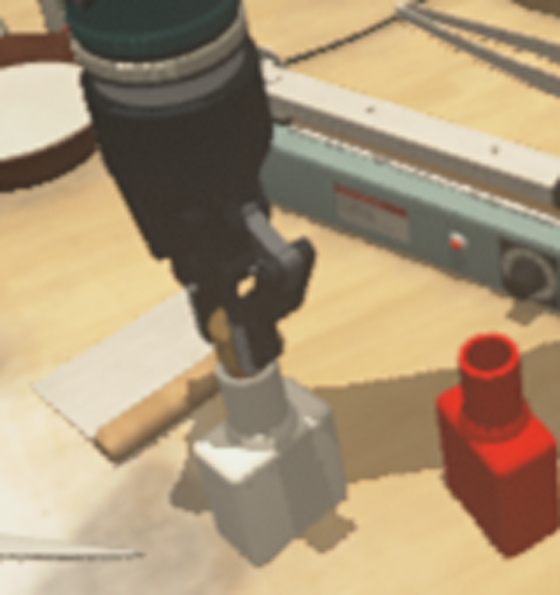

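The plug is inside the neck with no load. Lowering the last 8 mm slowly.

```bash
python3 -m jog '[{"dr":[0,0,0],"dp":[0.6,2,0],"claw":255},{"dr":[0,0,0],"dp":[0.6,4,0],"claw":255},{"dr":[0,0,0],"dp":[0.6,5,0],"claw":255},{"dr":[0,0,0],"dp":[0.6,6,0],"claw":255},{"dr":[0,0,0],"dp":[0.6,7,0],"claw":255},{"dr":[0,0,0],"dp":[0.6,7,0],"claw":255}]'
python3 -m jog '[{"dr":[0,0,0],"dp":[0,0.6,0],"claw":255},{"dr":[0,0,0],"dp":[0,1.2,0],"claw":255},{"dr":[0,0,0],"dp":[0,1.2,0],"claw":255}]'
```

```text
time_s: 7.42
eef_pos: [0.506, 0.304, 0.1291]
orientation: [-0.7, 0.7, 0.098, -0.098]
wrist_force: [-0.3, 0.0, -0.2]
opening: 0.0262
time_s: 7.67
eef_pos: [0.506, 0.304, 0.128]
orientation: [-0.7, 0.7, 0.098, -0.098]
wrist_force: [-0.8, 0.1, -0.8]
opening: 0.0266
```

```bash
python3 -m jog '[{"dr":[0,0,0],"dp":[0,0.5,0],"claw":255},{"dr":[0,0,0],"dp":[0,1,0],"claw":255},{"dr":[0,0,0],"dp":[0,1.5,0],"claw":255},{"dr":[0,0,0],"dp":[0,1.5,0],"claw":255}]'
```

```text
time_s: 8.0
eef_pos: [0.5062, 0.3041, 0.1271]
orientation: [-0.7, 0.7, 0.098, -0.098]
wrist_force: [-1.0, -0.9, 4.1]
opening: 0.0262
```

```bash
python3 -m jog '[{"dr":[0,0,0],"dp":[0,0.5,0],"claw":255},{"dr":[0,0,0],"dp":[0,1,0],"claw":255},{"dr":[0,0,0],"dp":[0,1,0],"claw":255}]'
python3 -m jog '[{"dr":[0,0,0],"dp":[0,0,0],"claw":180},{"dr":[0,0,0],"dp":[0,0,0],"claw":110},{"dr":[0,0,0],"dp":[0,0,0],"claw":110},{"dr":[0,0,0],"dp":[0,0,0],"claw":110},{"dr":[0,0,0],"dp":[0,0,0],"claw":110}]'
python3 - <<'E'
from h import *
plan([.5058,.3035,.095],16.3)
from bench import arm
for n in ("wrist","scene"):
    f=arm.grab_frame(n); np.savez(f"f_{n}7.npz",**f)
    c=f["color"]; c=c[180:340,200:360] if n=="wrist" else c[170:340,110:270]
    cv2.imwrite(f"pics/{n}7z.png",cv2.resize(c,None,fx=3.5,fy=3.5,interpolation=cv2.INTER_CUBIC))
    W=cloud(f); m=(np.hypot(W[...,0]-.506,W[...,1]-.304)<.015)&(W[...,2]>.135)&(W[...,2]<.18)
    hsv=cv2.cvtColor(f["color"],cv2.COLOR_BGR2HSV); m&=(hsv[...,1]>80)
    p=W[m];print(n,len(p),p.mean(0).round(4),np.percentile(p[:,2],[5,50,80,95,99]).round(4))
E
```

```text
time_s: 8.25
eef_pos: [0.5066, 0.3043, 0.127]
orientation: [-0.7, 0.7, 0.098, -0.097]
wrist_force: [-1.2, -2.1, 9.0]
opening: 0.0264
time_s: 8.67
eef_pos: [0.5059, 0.3039, 0.1252]
orientation: [-0.7, 0.7, 0.098, -0.098]
wrist_force: [-0.1, 0.1, 1.4]
opening: 0.0488
t 8.67 pos [0.5059 0.3039 0.1252] toolx yaw 15.93 tooly [-5.e-04 -2.e-04 -1.e+00] toolz [-0.274  0.962 -0.   ] open 48.8
q [-0.27  0.61 -0.49  1.98  0.45  0.66 -0.77] F [-0.08  0.05  1.43]
dr [0.0001, -0.0065, -0.0005] dp [-0.2, 30.2, -0.4]
wrist 3206 [0.5058 0.306  0.1457] [0.1387 0.1465 0.1471 0.1475 0.1479]
scene 112 [0.5025 0.3097 0.1448] [0.1368 0.1465 0.1474 0.1484 0.149 ]
```

View pics/wrist7z.png

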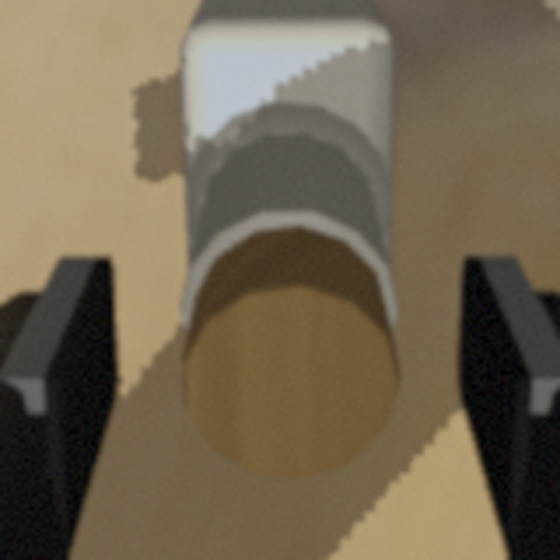

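View pics/scene7z.png

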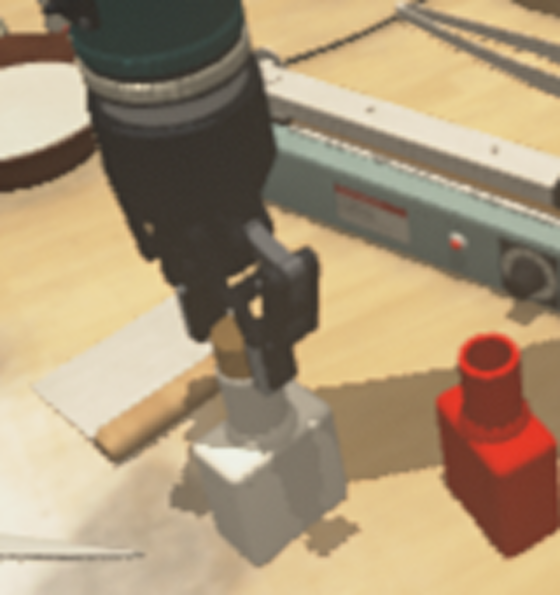

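The knob top is at z = 0.147 (expected 0.147), so the stopper is home and released, with an even rim around it. Next I lower to the neck grip.

```bash
python3 -m jog '[{"dr":[0,0,0],"dp":[0,6,0],"claw":110},{"dr":[0,0,0],"dp":[0,14,0],"claw":110},{"dr":[0,0,0],"dp":[0,22,0],"claw":110},{"dr":[0,0,0],"dp":[0,30,0],"claw":110},{"dr":[0,0,0],"dp":[0,30,0],"claw":110},{"dr":[0,0,0],"dp":[0,30,0],"claw":110}]'
python3 - <<'E'
from h import *
plan([.5058,.3035,.095],16.3)
from bench import arm
for n in ("wrist","scene"):
    f=arm.grab_frame(n); np.savez(f"f_{n}8.npz",**f)
    c=f["color"]; c=c[180:340,200:360] if n=="wrist" else c[170:340,110:270]
    cv2.imwrite(f"pics/{n}8z.png",cv2.resize(c,None,fx=3.5,fy=3.5,interpolation=cv2.INTER_CUBIC))
E
```

```text
time_s: 9.27
eef_pos: [0.5055, 0.3037, 0.0945]
orientation: [-0.7, 0.701, 0.097, -0.099]
wrist_force: [0.2, -0.2, -0.2]
opening: 0.0483
t 9.27 pos [0.5055 0.3037 0.0945] toolx yaw 15.95 tooly [-0.0017 -0.0011 -1.    ] toolz [-0.275  0.962 -0.001] open 48.3
q [-0.3   0.65 -0.46  2.    0.48  0.61 -0.8 ] F [ 0.19 -0.18 -0.2 ]
dr [0.0006, -0.0062, -0.0019] dp [0.3, -0.5, -0.3]
```

View pics/wrist8z.png

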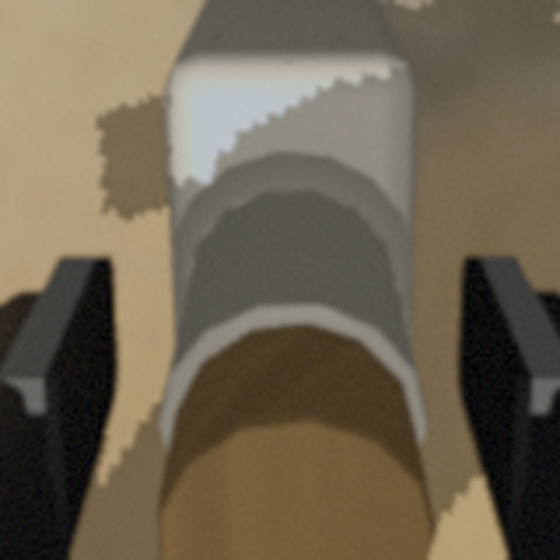

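View pics/scene8z.png

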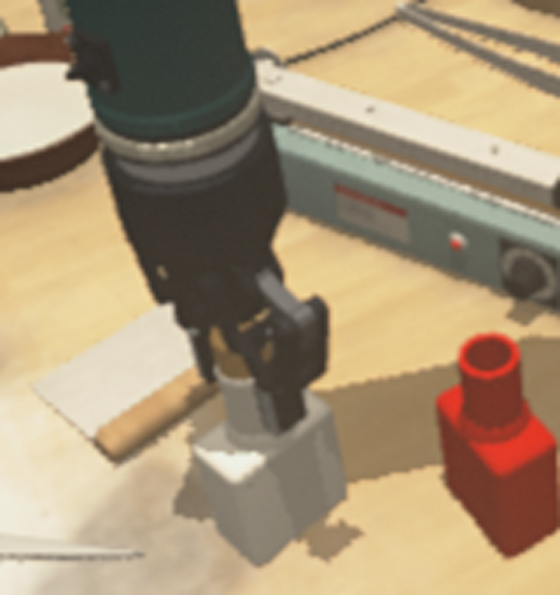

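```bash
python3 -m jog '[{"dr":[0,0,0],"dp":[0,0,0],"claw":150},{"dr":[0,0,0],"dp":[0,0,0],"claw":170},{"dr":[0,0,0],"dp":[0,0,0],"claw":255},{"dr":[0,0,0],"dp":[0,0,0],"claw":255},{"dr":[0,0,0],"dp":[0,0,0],"claw":255}]' 60
python3 -m jog '[{"dr":[0,0,0],"dp":[0,-3,0],"claw":255},{"dr":[0,0,0],"dp":[0,-10,0],"claw":255},{"dr":[0,0,0],"dp":[0,-22,0],"claw":255},{"dr":[0,0,0],"dp":[0,-40,0],"claw":255},{"dr":[0,0,0],"dp":[0,-40,0],"claw":255},{"dr":[0,0,0],"dp":[0,-40,0],"claw":255}]'
python3 - <<'E'
from h import *
plan([.4995,-.1585,.24],-.7)
from bench import arm
for n in ("wrist","scene"):
    f=arm.grab_frame(n); np.savez(f"f_{n}9.npz",**f)
    c=f["color"]; c=c[180:340,200:360] if n=="wrist" else c[170:340,110:270]
    cv2.imwrite(f"pics/{n}9z.png",cv2.resize(c,None,fx=3.5,fy=3.5,interpolation=cv2.INTER_CUBIC))
E
```

```text
time_s: 9.78
eef_pos: [0.5063, 0.3044, 0.0961]
orientation: [0.7, -0.7, -0.098, 0.098]
wrist_force: [-0.7, -0.2, 4.4]
opening: 0.0295
time_s: 10.28
eef_pos: [0.5069, 0.3046, 0.1369]
orientation: [0.701, -0.7, -0.099, 0.097]
wrist_force: [1.0, -0.6, -2.8]
opening: 0.0297
t 10.28 pos [0.5069 0.3046 0.1369] toolx yaw 15.91 tooly [ 0.0024  0.0017 -1.    ] toolz [-0.274  0.962  0.001] open 29.7
q [-0.26  0.59 -0.5   1.97  0.44  0.68 -0.76] F [ 0.96 -0.59 -2.8 ]
dr [-0.0014, 0.2899, 0.0026] dp [-133.8, -103.9, -443.2]
```

View pics/scene9z.png

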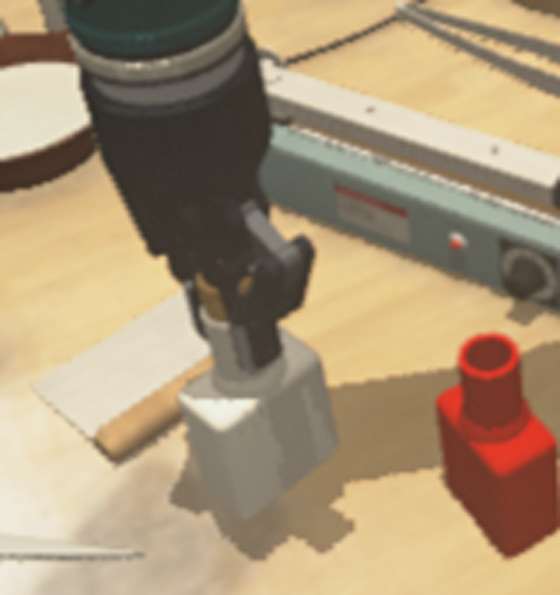

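View pics/wrist9z.png

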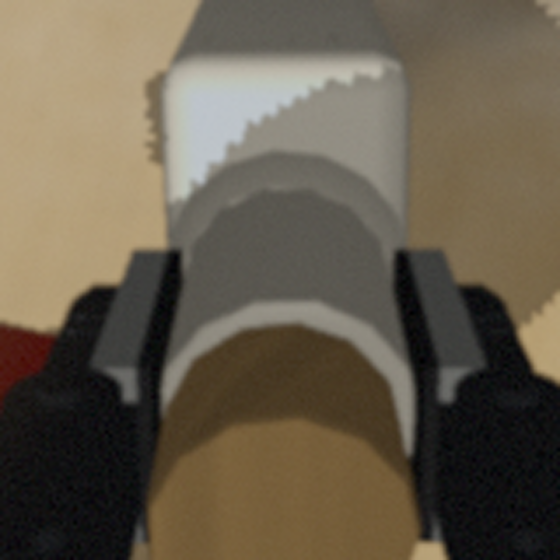

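Bottle lifted cleanly with the stopper seated. I raise it further, then carry it across.

```bash
python3 -m jog '[{"dr":[0,0,0],"dp":[0,-12,0],"claw":255},{"dr":[0,0,0],"dp":[0,-35,0],"claw":255},{"dr":[0,0,0],"dp":[0,-65,0],"claw":255},{"dr":[0,0,0],"dp":[-3,-95,-10],"claw":255},{"dr":[0,0.02,0],"dp":[-8,-120,-27],"claw":255},{"dr":[0,0.04,0],"dp":[-16,-135,-53],"claw":255},{"dr":[0,0.06,0],"dp":[-25,-140,-82],"claw":255},{"dr":[0,0.08,0],"dp":[-34,-140,-111],"claw":255}]'
python3 -m jog '[{"dr":[0,0.02,0],"dp":[-7,0,-30],"claw":255},{"dr":[0,0.05,0],"dp":[-14,0,-60],"claw":255},{"dr":[0,0.08,0],"dp":[-21,0,-92],"claw":255},{"dr":[0,0.11,0],"dp":[-28,0,-124],"claw":255},{"dr":[0,0.14,0],"dp":[-35,0,-156],"claw":255},{"dr":[0,0.17,0],"dp":[-42,0,-188],"claw":255},{"dr":[0,0.19,0],"dp":[-49,0,-218],"claw":255},{"dr":[0,0.2,0],"dp":[-55,0,-246],"claw":255}]'
python3 - <<'E'
from h import *
plan([.4995,-.1585,.2415],-.7)
E
```

```text
time_s: 11.05
eef_pos: [0.5043, 0.188, 0.2778]
orientation: [0.704, -0.703, -0.071, 0.069]
wrist_force: [1.5, -0.4, -2.8]
opening: 0.0295
time_s: 11.72
eef_pos: [0.4973, -0.0659, 0.2757]
orientation: [-0.707, 0.707, -0.002, 0.001]
wrist_force: [0.8, -0.1, -2.1]
opening: 0.0298
t 11.72 pos [ 0.4973 -0.0659  0.2757] toolx yaw -0.19 tooly [-1.1e-03 -4.0e-04 -1.0e+00] toolz [ 0.003  1.    -0.   ] open 29.8
q [ 0.42  0.28 -0.47  2.04  0.17  0.85 -0.15] F [ 0.8  -0.05 -2.11]
dr [0.0004, 0.0089, -0.0011] dp [2.6, 34.2, -92.6]
```

```bash
python3 -m jog '[{"dr":[0,0,0],"dp":[0,0,-22],"claw":255},{"dr":[0,0,0],"dp":[1,5,-45],"claw":255},{"dr":[0,0.005,0],"dp":[2,14,-68],"claw":255},{"dr":[0,0.009,0],"dp":[2.6,25,-85],"claw":255},{"dr":[0,0.009,0],"dp":[2.6,34,-93],"claw":255},{"dr":[0,0.009,0],"dp":[2.6,34,-93],"claw":255},{"dr":[0,0.009,0],"dp":[2.6,34,-93],"claw":255},{"dr":[0,0.009,0],"dp":[2.6,34,-93],"claw":255}]'
python3 - <<'E'
from h import *
from bench import arm
plan([.4995,-.1585,.2415],-.7)
for n in ("wrist","scene","top"):
    f=arm.grab_frame(n); cv2.imwrite(f"pics/{n}10.png",f["color"]); np.savez(f"f_{n}10.npz",**f)
c=cv2.imread("pics/scene10.png")[80:260,250:430]
cv2.imwrite("pics/s10z.png",cv2.resize(c,None,fx=3.3,fy=3.3,interpolation=cv2.INTER_CUBIC))
E
```

```text
time_s: 12.38
eef_pos: [0.501, -0.155, 0.2416]
orientation: [0.708, -0.707, 0.003, -0.003]
wrist_force: [-0.2, -0.3, -1.8]
opening: 0.0299
t 12.38 pos [ 0.501  -0.155   0.2416] toolx yaw -0.48 tooly [-1.0e-04  1.3e-03 -1.0e+00] toolz [0.008 1.    0.001] open 29.9
q [ 0.55  0.35 -0.42  2.03  0.2   0.79 -0.  ] F [-0.2  -0.32 -1.81]
dr [-0.0013, 0.0038, -0.0001] dp [-1.4, 0.1, -3.5]
```

View pics/s10z.png

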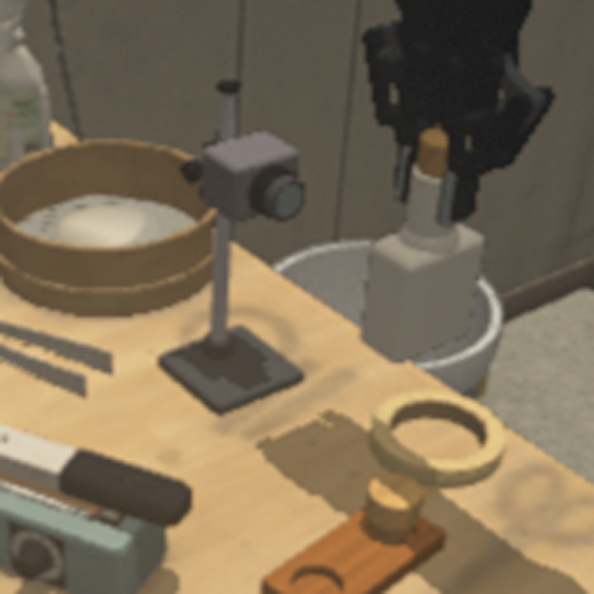

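View pics/wrist10.png

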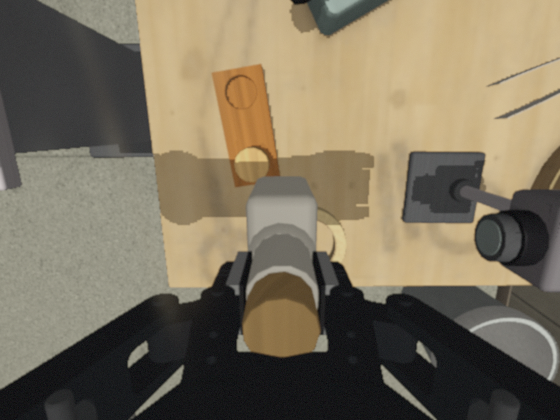

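View pics/top10.png

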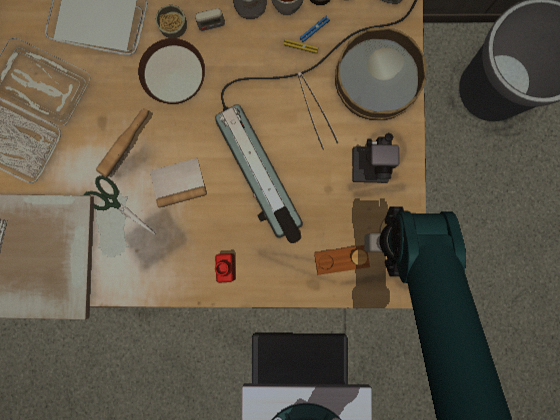

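Run:
```python
from h import *
def rect(p): 
    r=cv2.minAreaRect(p[:,:2].astype(np.float32)); return np.round([*r[0],*r[1],r[2]],4).tolist()
for n in("scene","wrist"):
    f=load(f"f_{n}10.npz");W=cloud(f)
    def sel(x0,x1,y0,y1,z0,z1):
        with np.errstate(invalid='ignore'):
            m=(W[...,0]>x0)&(W[...,0]<x1)&(W[...,1]>y0)&(W[...,1]<y1)&(W[...,2]>z0)&(W[...,2]<z1)
        return W[cv2.erode(m.astype(np.uint8),np.ones((2,2)))>0]
    b=sel(.45,.55,-.22,-.09,.13,.232)
    print(n,"bottle",len(b),rect(b[b[:,2]<.222]),"z",np.percentile(b[:,2],[.5,2,50,98]).round(4))
    top=b[(b[:,2]>.215)]; print("  shoulder/top z",np.median(top[:,2]).round(4))
    foot=sel(.63,.77,-.22,-.1,.008,.018); print("  foot",len(foot),rect(foot))
    head=sel(.60,.74,-.22,-.1,.12,.24);print("  head",len(head),rect(head),head.min(0).round(4),head.max(0).round(4))
    t=head[head[:,2]>.204];print("  headtop",len(t),rect(t) if len(t)>3 else "", np.median(t[:,2]) if len(t) else "")
    fr=head[head[:,0]<.646]; print("  glass",len(fr),fr.mean(0).round(4),fr.min(0).round(4),fr.max(0).round(4))
    # plane fits of bottle faces
    if n=="scene":
        rng=np.random.default_rng(0); pts=b[(b[:,2]<.215)&(b[:,2]>.155)]
        for it in range(2):
            best=None
            for _ in range(500):
                a=pts[rng.choice(len(pts),3,False)]; nn=np.cross(a[1]-a[0],a[2]-a[0]); l=np.linalg.norm(nn)
                if l<1e-6: continue
                nn/=l; k=np.abs((pts-a[0])@nn)<.0015
                if best is None or k.sum()>best.sum(): best=k
            q=pts[best]; _,_,vt=np.linalg.svd(q-q.mean(0)); nn=vt[2]
            print("  plane",best.sum(),nn.round(4),"yaw",np.degrees(np.arctan2(nn[1],nn[0])).round(2),"c",q.mean(0).round(4)); pts=pts[~best]
```

```text
scene bottle 1083 [0.4857, -0.1489, 0.0743, 0.0325, 64.1412] z [0.1497 0.1527 0.1946 0.2276]
  shoulder/top z 0.2231
  foot 487 [0.6953, -0.1578, 0.0871, 0.0841, 89.7935]
  head 767 [0.6803, -0.1556, 0.0877, 0.0597, 6.3321] [ 0.6377 -0.1872  0.1214] [ 0.7209 -0.1223  0.2351]
  headtop 328 [0.6784, -0.156, 0.0799, 0.0561, 6.8067] 0.21143605714920377
  glass 119 [ 0.6405 -0.1562  0.1912] [ 0.6377 -0.1738  0.1734] [ 0.6457 -0.1418  0.2059]
  plane 440 [-1.      0.0025  0.0061] yaw 179.85 c [ 0.4813 -0.1538  0.1859]
  plane 244 [-0.0349  0.9994 -0.006 ] yaw 92.0 c [ 0.4977 -0.122   0.1853]
wrist bottle 4056 [0.5018, -0.1377, 0.033, 0.0395, 87.2755] z [0.1582 0.1642 0.2225 0.2305]
  shoulder/top z 0.223
  foot 4380 [0.6996, -0.1597, 0.0877, 0.0895, 89.3767]
  head 6181 [0.6614, -0.154, 0.063, 0.0472, 74.8425] [ 0.6384 -0.1888  0.1684] [ 0.6925 -0.1292  0.2126]
  headtop 2139 [0.6559, -0.1622, 0.0326, 0.0578, 9.3276] 0.2067811603108802
  glass 1564 [ 0.6407 -0.1574  0.1932] [ 0.6384 -0.1751  0.1735] [ 0.646  -0.1425  0.2055]
```

Run:
```python
from h import *
for n in("scene","wrist"):
    f=load(f"f_{n}10.npz");W=cloud(f)
    m=(W[...,0]>.60)&(W[...,0]<.72)&(np.abs(W[...,1]+.158)<.06)&(W[...,2]>.13)&(W[...,2]<.24)
    p=W[m]; print(n,f["xyz"].round(3)); h,e=np.histogram(p[:,0],np.arange(.63,.67,.002)); print(list(zip(e[:-1].round(3),h)))
    for xm in(.642,.644,.647):
        q=p[p[:,0]<xm]; 
        print(xm,len(q),cv2.minEnclosingCircle(q[:,1:].astype(np.float32)),np.percentile(q,[2,98],axis=0).round(4).tolist())
    q=p[p[:,2]>.2]; h,e=np.histogram(q[:,2],np.arange(.2,.22,.001)); print("headtop hist",list(zip(e[:-1].round(3),h)))
    lo=p[p[:,0]>.665]; print("head zmin", np.percentile(lo[:,2],[1,3,10]).round(4))
f=load("f_wrist10.npz");c=f["color"]
cv2.imwrite("pics/w10z.png",cv2.resize(c[140:300,400:560],None,fx=4,fy=3.7,interpolation=cv2.INTER_CUBIC))
f=load("f_scene0.npz");c=f["color"]
cv2.imwrite("pics/lensz.png",cv2.resize(c[110:170,300:360],None,fx=10,fy=10,interpolation=cv2.INTER_CUBIC))
```

```text
scene [-0.011  0.411  0.643]
[(np.float64(0.63), np.int64(0)), (np.float64(0.632), np.int64(0)), (np.float64(0.634), np.int64(0)), (np.float64(0.636), np.int64(4)), (np.float64(0.638), np.int64(52)), (np.float64(0.64), np.int64(43)), (np.float64(0.642), np.int64(13)), (np.float64(0.644), np.int64(10)), (np.float64(0.646), np.int64(10)), (np.float64(0.648), np.int64(15)), (np.float64(0.65), np.int64(19)), (np.float64(0.652), np.int64(10)), (np.float64(0.654), np.int64(7)), (np.float64(0.656), np.int64(10)), (np.float64(0.658), np.int64(12)), (np.float64(0.66), np.int64(9)), (np.float64(0.662), np.int64(22)), (np.float64(0.664), np.int64(56)), (np.float64(0.666), np.int64(70)), (np.float64(0.668), np.int64(33))]
0.642 99 ((-0.1569119393825531, 0.19012916088104248), 0.016895566135644913) [[0.6378, -0.1718, 0.1757], [0.6418, -0.1439, 0.2042]]
0.644 112 ((-0.15694613754749298, 0.19053661823272705), 0.01729721762239933) [[0.6378, -0.1723, 0.1748], [0.6433, -0.144, 0.2047]]
0.647 130 ((-0.15694613754749298, 0.19053661823272705), 0.01729721762239933) [[0.6378, -0.172, 0.1753], [0.6467, -0.14
[... 1867 characters left out ...]
[(np.float64(0.2), np.int64(248)), (np.float64(0.201), np.int64(269)), (np.float64(0.202), np.int64(315)), (np.float64(0.203), np.int64(372)), (np.float64(0.204), np.int64(359)), (np.float64(0.205), np.int64(407)), (np.float64(0.206), np.int64(396)), (np.float64(0.207), np.int64(249)), (np.float64(0.208), np.int64(183)), (np.float64(0.209), np.int64(218)), (np.float64(0.21), np.int64(244)), (np.float64(0.211), np.int64(100)), (np.float64(0.212), np.int64(4)), (np.float64(0.213), np.int64(0)), (np.float64(0.214), np.int64(0)), (np.float64(0.215), np.int64(0)), (np.float64(0.216), np.int64(0)), (np.float64(0.217), np.int64(0)), (np.float64(0.218), np.int64(0))]
head zmin [0.1689 0.1712 0.176 ]
```

View pics/w10z.png

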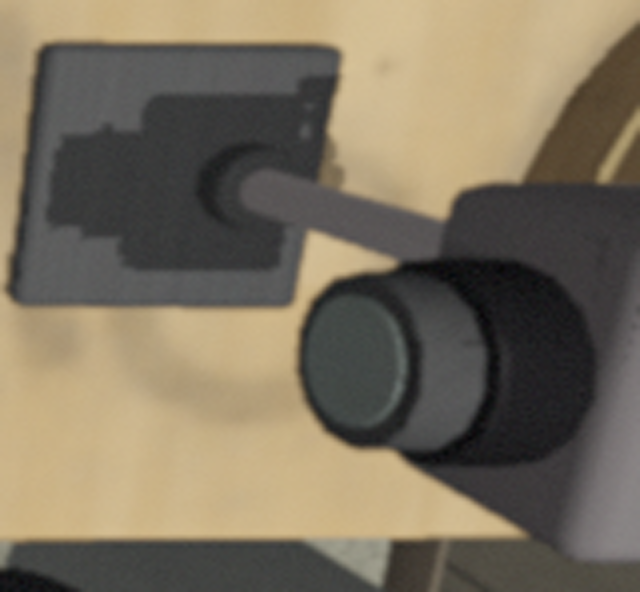

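View pics/lensz.png

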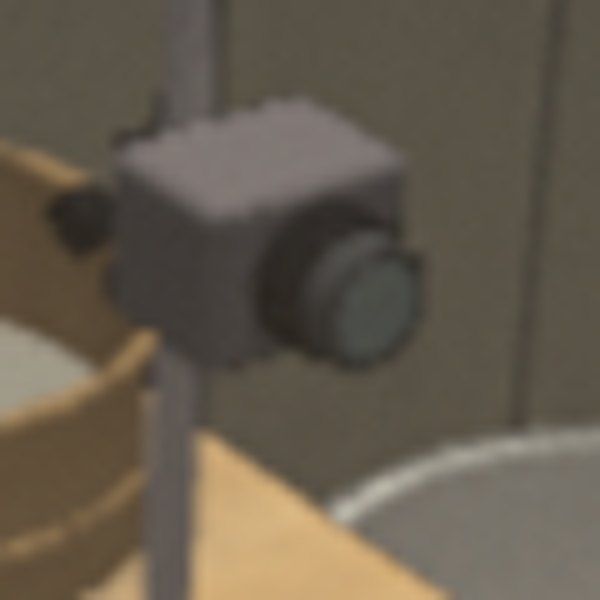

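Run:
```python
from h import *
def fit(p):
    for _ in range(4):
        c=p.mean(0); nn=np.linalg.svd(p-c,full_matrices=False)[2][2]; d=(p-c)@nn; p=p[np.abs(d)<max(2*d.std(),.0007)]
    return nn*np.sign(-nn[0]+1e-9) if abs(nn[0])>.5 else nn,c,len(p)
for n in("scene","wrist"):
    W=cloud(load(f"f_{n}10.npz"))
    m=(W[...,0]>.660)&(W[...,0]<.669)&(np.abs(W[...,1]+.158)<.029)&(W[...,2]>.168)&(W[...,2]<.207)&(np.hypot(W[...,1]+.158,W[...,2]-.1885)>.0195)
    nn,c,k=fit(W[m]);print(n,"headfront",nn.round(4),c.round(4),k,"yaw",np.degrees(np.arctan2(-nn[1],-nn[0])).round(2))
    m=(W[...,0]>.637)&(W[...,0]<.6425)&(np.hypot(W[...,1]+.158,W[...,2]-.1885)<.014)
    nn,c,k=fit(W[m]);print(n,"glass",nn.round(4),c.round(4),k,"yaw",np.degrees(np.arctan2(-nn[1],-nn[0])).round(2))
W=cloud(load("f_scene10.npz"))
m=(np.abs(W[...,0]-.4815)<.004)&(np.abs(W[...,1]+.156)<.030)&(W[...,2]>.155)&(W[...,2]<.215)
nn,c,k=fit(W[m]);print("bottle -x face",nn.round(4),c.round(4),k,"yaw",np.degrees(np.arctan2(-nn[1],-nn[0])).round(2))
W=cloud(load("f_wrist10.npz"))
m=(np.abs(W[...,0]-.502)<.018)&(np.abs(W[...,1]+.122)<.004)&(W[...,2]>.155)&(W[...,2]<.215)
nn,c,k=fit(W[m]);print("bottle +y face(wrist)",nn.round(4),c.round(4),k,np.degrees(np.arctan2(-nn[0],nn[1])).round(2))
m=(np.abs(W[...,0]-.502)<.03)&(W[...,1]>-.16)&(W[...,1]<-.115)&(W[...,2]>.16)&(W[...,2]<.222)
p=W[m];print("wrist bottle x range",np.percentile(p[:,0],[1,99]).round(4),"y max",np.percentile(p[:,1],99).round(4))
```

```text
scene headfront [-0.9995  0.0291  0.0124] [ 0.6661 -0.145   0.1914] 82 yaw -1.67
scene glass [-0.9999  0.0012  0.0117] [ 0.6396 -0.1575  0.1887] 73 yaw -0.07
wrist headfront [-0.9997  0.0221 -0.0058] [ 0.6655 -0.1528  0.1931] 1238 yaw -1.27
wrist glass [-0.9995  0.0304  0.0111] [ 0.6396 -0.1577  0.1894] 827 yaw -1.74
bottle -x face [-1.0e+00 -9.0e-04  4.9e-03] [ 0.4812 -0.155   0.186 ] 418 yaw 0.05
bottle +y face(wrist) [6.0e-04 1.0e+00 2.5e-03] [ 0.501  -0.1219  0.1895] 772 -0.03
wrist bottle x range [0.4814 0.5207] y max -0.1217
```

```bash
python3 -m jog '[{"dr":[0,0.008,0],"dp":[-1,-1.5,0],"claw":255},{"dr":[0,0.016,0],"dp":[-1.8,-3,0],"claw":255},{"dr":[0,0.016,0],"dp":[-1.8,-3,0],"claw":255},{"dr":[0,0.016,0],"dp":[-1.8,-3,0],"claw":255},{"dr":[0,0.016,0],"dp":[-1.8,-3,0],"claw":255},{"dr":[0,0.016,0],"dp":[-1.8,-3,0],"claw":255},{"dr":[0,0.016,0],"dp":[-1.8,-3,0],"claw":255},{"dr":[0,0.016,0],"dp":[-1.8,-3,0],"claw":255}]'
cat > chk.py <<'E'
from h import *
from bench import arm
import sys
t=sys.argv[1]
plan([.4993,-.1555,.2445],-1.0)
def fit(p):
    for _ in range(4):
        c=p.mean(0); nn=np.linalg.svd(p-c,full_matrices=False)[2][2]; d=(p-c)@nn; p=p[np.abs(d)<max(2*d.std(),.0007)]
    return nn,c,len(p)
for n in ("wrist","scene"):
    f=arm.grab_frame(n); cv2.imwrite(f"pics/{n}{t}.png",f["color"]); W=cloud(f)
    if n=="scene":
        m=(np.abs(W[...,0]-.4795)<.004)&(np.abs(W[...,1]+.156)<.030)&(W[...,2]>.158)&(W[...,2]<.218)
        nn,c,k=fit(W[m]);nn=nn*-np.sign(nn[0]);print("-x face",nn.round(4),c.round(4),k)
    else:
        m=(np.abs(W[...,0]-.4995)<.018)&(np.abs(W[...,1]+.122)<.005)&(W[...,2]>.158)&(W[...,2]<.218)
        nn,c,k=fit(W[m]);nn=nn*np.sign(nn[1]);print("+y face",nn.round(4),c.round(4),k)
    m=(np.abs(W[...,0]-.4995)<.015)&(W[...,1]<-.124)&(W[...,1]>-.138)&(W[...,2]>.21)&(W[...,2]<.24);print(n,"body top z",np.percentile(W[m][:,2],[20,50,80]).round(4))
s=arm.observe();print("vel",np.abs(s["joint_vel"]).max())
E
python3 chk.py 11
```

```text
time_s: 13.2
eef_pos: [0.4989, -0.157, 0.2445]
orientation: [0.707, -0.707, 0.01, -0.01]
wrist_force: [-0.3, -0.5, -2.3]
opening: 0.0297
t 13.2 pos [ 0.4989 -0.157   0.2445] toolx yaw -1.55 tooly [-1.e-04  1.e-04 -1.e+00] toolz [0.027 1.    0.   ] open 29.7
q [ 0.55  0.35 -0.42  2.03  0.19  0.8  -0.01] F [-0.28 -0.55 -2.26]
dr [-0.0001, -0.0096, -0.0001] dp [0.3, 0.0, 1.5]
+y face [0.0188 0.9998 0.001 ] [ 0.4993 -0.124   0.1925] 780
wrist body top z [0.2237 0.2255 0.2263]
-x face [-0.9998  0.0218  0.0031] [ 0.4788 -0.1557  0.1888] 446
scene body top z [0.2184 0.2254 0.2273]
vel 0.0053094454242453
```

View pics/scene11.png

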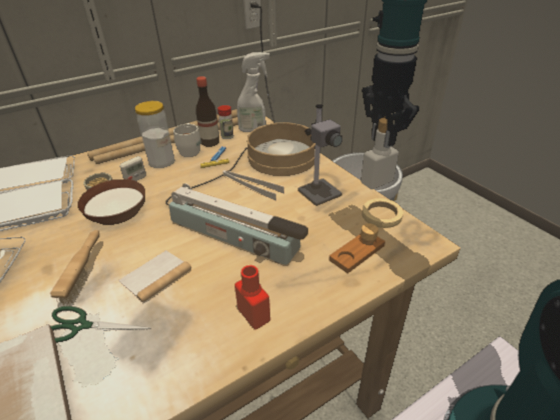

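```bash
python3 -m jog '[{"dr":[0,0,0],"dp":[0.3,-0.8,1.5],"claw":255},{"dr":[0,0,0],"dp":[0.3,-0.8,1.5],"claw":255},{"dr":[0,0,0],"dp":[0.3,-0.8,1.5],"claw":255},{"dr":[0,0,0],"dp":[0.3,-0.8,1.5],"claw":255},{"dr":[0,0,0],"dp":[0.3,-0.8,1.5],"claw":255},{"dr":[0,0,0],"dp":[0.3,-0.8,1.5],"claw":255}]'; python3 chk.py 12
```

```text
time_s: 13.8
eef_pos: [0.4993, -0.1555, 0.2454]
orientation: [-0.707, 0.707, -0.01, 0.01]
wrist_force: [0.3, -0.0, -2.1]
opening: 0.0298
t 13.8 pos [ 0.4993 -0.1555  0.2454] toolx yaw -1.55 tooly [-1.e-04 -0.e+00 -1.e+00] toolz [ 0.027  1.    -0.   ] open 29.8
q [ 0.54  0.35 -0.42  2.03  0.19  0.8  -0.01] F [ 0.35 -0.01 -2.06]
dr [0.0, -0.0096, -0.0001] dp [0.0, 0.9, 0.0]
+y face [0.0184 0.9998 0.0016] [ 0.4997 -0.1225  0.1924] 773
wrist body top z [0.2259 0.2267 0.2273]
-x face [-0.9998  0.0179  0.0038] [ 0.4791 -0.155   0.1889] 438
scene body top z [0.2255 0.2277 0.2286]
vel 0.004110298786115217
```

View pics/wrist12.png

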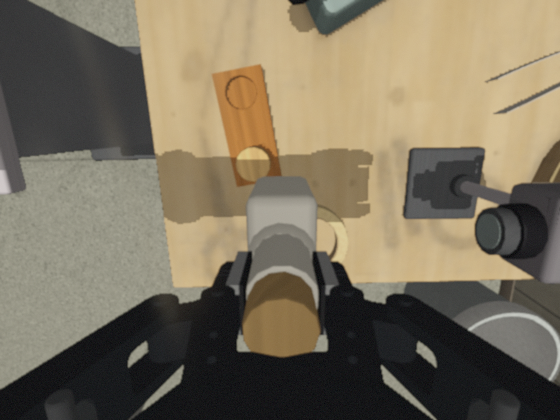

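The wrist view shows the stopper seated (282,315), the wide stopper in its socket (252,162), the tape at (330,240) and the lens at (495,232). The pose is within about 1 mm of target and the arm is still, so I hand in.

```bash
python3 -c "
from bench import arm
print(arm.finish_job()); print(arm.observe()['time_s'])"
```

```text
the job is handed in; nothing more can be done
None
the job is handed in; nothing more can be done
```

The white bottle is closed with the small stopper and was still held in front of the inspection camera when I handed the job in. The clock stood at about 14 s.

**Stopper:** I lowered it into the neck until contact at about 9 N and let go while the bottle stood on the table. The knob top then measured z = 0.147 m, as expected when it is fully home. I gripped the bottle by its neck with 60 N to lift it.

**Final pose:**

| | Measured | Wanted |
|---|---|---|
| Middle of body | about (0.499, −0.156, 0.189) m | in front of the lens, which I measured at about (0.639, −0.158, 0.1885) m |
| Distance to lens | about 140 mm | 140 mm |
| Tilt from upright | under 0.3° | upright |
| Yaw of broad face | about −1.0° | square to the lens |

Joint speeds were about 0.004 rad/s, so the arm was still.

**Where the checks disagreed:**
- **Lens yaw:** readings ran from about −0.1° to −1.7° (foot about −0.5°, head front about −1.3° and −1.7°). I used −1°, so the broad face could be off square by up to about 1°.
- **Position:** the cameras differed from each other by 1–2 mm.

I did not remeasure the other objects. The last pictures show the wider stopper, tape roll and camera where they were, and the dough scraper looks unmoved in the second-to-last scene picture.

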